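# Lock the jaw of a clamping jig and start its T-bolt in the threaded boss

### The arm

A 6-joint arm with a two-finger parallel gripper is mounted at the origin on the work surface; the furniture and walls round the work are solid. World frame = base frame: x ahead of the robot, y to its left, z up, the work surface at z = 0. Lengths are in m, angles in rad, forces in N, time in s.
With the tool pointing down it reaches from about 0.375 to 0.9 m from the base axis. Payload 3.1 kg.
Tool frame: the origin (TCP) lies at the very end of the fingers, on their centre line; the grasp point (between the pads) lies 19 mm behind it (tcp_to_grasp is the distance from the TCP to the grasp point, in m); z points along the fingers, y is the direction in which the jaws open and shut (so a half turn about z gives the same grasp; the last joint's range is limited). The gripper opens to 85 mm and grips with 20 to 120 N. Pads are 22 mm wide; open, the fingers measure 114 mm over their backs; the gripper's body (76 mm by 85 mm) begins 54 mm behind the grasp point. The pads swing forward as they close: fully open they stand 13 mm farther back than shut.
Start: joints at [-1.325, 0.527, 1.433, -0, 1.181, -0.178], TCP at [0.258, -0.569, 0.231] pointing down, gripper open.
Joint ranges: [-3.08, 3.08], [-0.75, 2.2], [0.22, 2.44], [-1.43, 4.57], [0, 2.65], [-2.85, 2.85]. Speed limits (rad/s): [2.79, 2.79, 3.14, 3.14, 3.14, 3.14].

### API

Orientations are given as a unit quaternion [x, y, z, w].
In Python, from station import sense, snapshot, camera_info, sign_off, tcp_to_grasp gives the robot as it stands.
- The arm moves only by the shell command python3 -m inch 'ROWS' [FORCE]. ROWS is JSON, a list of rows, each a list of 3 entries, a list of its own where there are three numbers: the closure, from -1 (fully open) to 1 (shut), so that 0 is half open, then the shift along the tool's x, y, z normalised to -1 to 1, where 1 is 10 cm, then the turn, a rotation vector about the tool's x, y, z normalised to -1 to 1, where 1 is 360 degrees. In form: [[jaw, [dx, dy, dz], [ax, ay, az]], ...]. A call has 1 to 20 rows; each row is the pose to reach, as a shift and turn from the pose commanded when the call began, along the tool's axes at that moment, turning the shorter way round; what a row does not reach only later rows make up. A row lasts 1/10 s, in which the tool goes at most 50 mm and 8.59 degrees, less where a joint would pass 70% of its speed; a pose out of reach is approached as far as the arm can. A call with a number of a shift or a turn outside -1 to 1 is refused whole. A call with a gripper value outside its range is refused whole. The fingers move at their own pace and stop on an object; FORCE is the grip in N (left out, the last holds). Time passes only in rows, so rows that repeat a pose let the fingers close. It gives the time, the measured TCP pose, the force and the opening at its end, in the units of the state.
- sense(): the state, without advancing time (a new reading comes with each control period).
- snapshot(name): name is "scene" or "top" or "wrist"; returns (picture, depth): 400x640x3 uint8, blue, green, red; 400x640 float32, m along the optical axis (not along the pixel's ray), 0 where there is no reading.
- camera_info(name): a dict with "K" (3x3 intrinsics, pixels), "origin" and "orientation" of the camera in the world. Camera axes: x right, y down, z forward; pixel columns grow to the right and rows downward; lengths in m; the calibration is good to about 2 mm. The wrist camera is an equidistant fisheye: a pixel r from the principal point sees the ray r / f radians off the axis. A picture is of the moment at which its call begins: read the wrist's pose just before it. camera_info takes no time and is no camera call; for the wrist camera it gives the pose at the moment of the call.
- sign_off(): hands the job in, once; it reports no verdict.
The state is a dict: "t": time; "q": joint angles; "qd": joint speeds; "tau": joint torques, N m; "tcp_pos": TCP position; "tool_rot": TCP orientation; "force": force on the tool from outside, world axes, zero at the start; "ft_torque": the same for the moment, N m; "finger_gap": opening from 0.0 (shut) to 1.0 (fully open).
Only numpy, scipy, OpenCV 4.12 (cv2) and the standard library are available. Lean on these libraries where they do the work, as an engineer would, in place of code of your own. Each camera call takes 0.05 s, during which the arm holds its last target.

### The job

Pinch the wooden block in the clamping jig by turning the red cam lever clockwise until the sliding jaw is locked hard against it. Then start the steel T-bolt without cross-threading it: turn it backward (anticlockwise) by its crossbar until you feel the thread drop, then forward (clockwise) one full turn from there. Finish while still holding the crossbar between the fingers, the bolt started and the block still pinched. Leave the roll of tape, the eraser and the spare block beside the jig where they are.

Things in the scene. Friction and masses are not known exactly. Their poses are not given: they have to be found in the camera images.
- cam_grip (a point): Red clamp lever of the eccentric cam, at the jig's right (-y) end: a bar 13 mm thick, 22 tall, 78 long. The point is on the upright turning axis, mid-thickness, half-way up the bar, 70 mm above the table. z up, x along the lever to its long end: the bar reaches 63 mm to +x, 15 mm to -x, so it can be taken right over the axis. Nothing higher than 55 mm stands within 60 mm of the axis.
- cam (a joint): Turn of the cam lever in rad, growing clockwise from above; starts free at 0.3 to 0.7. The jaw meets the block at about 1.67, where the lever goes hard; pushed on with some 0.25 N m it locks at 1.72 to 1.78 (15 to 20 N on the block) and stays there. Takes 0.12 N m to turn before; end stop 2.3 with no block.
- jaw_slide (a joint): Slide of the aluminium jaw plate in m, growing towards the block (jig's +y): starts 0.0013 to 0.0025, pinches the block at about 0.0055. Only the cam moves it forward; it does not spring back.
- jaw: The sliding jaw: a slotted aluminium plate 74 x 138 x 11 mm with a wood-faced block 50 mm high (above the table) at its end next to the workpiece. The T-bolt stands through its slot. Axes as the jig's.
- block: Pale wooden workpiece, 40 x 60 x 30 mm (60 along the jig's y), loose between the two wood-faced jaws on the jig's bed, 22 mm above the table. Origin at the centre of its underside.
- tbolt_bar (a point): Crossbar of the dark steel T-bolt: flat-sided, 62 mm long, 11 thick, 16 tall. The point is on the bolt's upright axis, mid-thickness, half-way up the bar, about 83 mm above the table at the start. x along the bar, z up. Below it a 16 mm neck and, 22 mm below the point, a 42 mm flange: keep fingertips above it. The axis is 102 mm from the lever's. Yaw and yaw + pi look the same.
- tbolt: The whole T-bolt, 0.36 kg (varies by a quarter), free to turn and to move up and down on its upright axis only. Origin on the axis, 52 mm below the middle of the bar; x along the bar.
- tbolt_turn (a joint): Turn of the T-bolt in rad, growing clockwise from above (tightening). The zero is arbitrary; the thread drops 0.45 to 2.3 rad backward (anticlockwise) of the start, different each time. Turns easily (0.03 N m), stays where it is left. Turned clockwise before the drop it binds; backward it binds only some 2.5 rad beyond the drop.
- tbolt_depth (a joint): Depth of the T-bolt in m, growing as it sinks. Right-hand thread, pitch 6 mm. Starts 0.4 to 2 mm deep, rises to 0 as it is turned backward, then drops by its weight to 6 mm; a tight grip can hold it up, it then drops when let go. From there it sinks 6 mm a turn: 12 mm after one turn forward. 0.8 mm play up and down (a tight grip holds it that much high).
- jig: Clamping jig, fixed to the table: grey steel base 112 x 290 mm, top 22 mm above the table. Origin at table height; y runs along it from the cam lever to the fixed jaw, x away from the robot. In its frame the lever's axis is at (0, -0.110), the bolt's at (0, -0.008), the fixed jaw's face at y = 0.108; the jaws are 50 mm high.
- tape: Bystander: roll of pale masking tape lying flat, 102 mm across, 25 mm high, origin under the centre.
- spare_block: Bystander: a second wooden block, 40 x 60 x 30 mm, on the table to the left of the jig, not in it; origin under the centre.
- eraser: Bystander: blue and white eraser behind the jig, 20 x 45 x 12 mm, origin under the centre.
There are look-alikes about, which are no part of the job. Leave any yellow look-alike of the block alone.

How it is judged:
By the outcome, as a careful person would: the job done as asked, in the order asked, and still so for the second after the job is handed in, while the arm keeps its last pose, push and grip.
It also fails if it takes over 72 s, if anything falls off the work surface, if the arm or the gripper's body presses on something with over 40 N, if the wrist force passes 120 N, or if a joint passes its speed limit or range.

## Working session

There is one attempt and no reset: what is moved stays moved. The work goes in short steps, Python scripts to look and compute and a shell command to move; the robot and the scene stay as the last step left them, time stands still between calls to the robot, and variables do not carry over. Pictures are saved under pics/ and viewed, and the job is handed in when it is done.

```bash
ls; mkdir -p pics; python3 - <<'E'
from station import *
import cv2
s=sense();print(s)
print(tcp_to_grasp)
for n in("scene","top"):
    p,d=snapshot(n);cv2.imwrite(f"pics/{n}0.png",p);import numpy as np;np.save(f"pics/{n}0.npy",d)
    print(camera_info(n))
E
```

```text
pics
{'t': 0.0, 'q': array([-1.32449794e+00,  5.28427453e-01,  1.43390245e+00,  1.26501526e-05,
        1.18141301e+00, -1.78502133e-01]), 'qd': array([ 0.00201212,  0.00019265, -0.00087266, -0.00020844,  0.00046107,
        0.00058967]), 'tau': array([-8.61847366e-04, -4.42357850e+01, -1.78023219e+01, -1.71312677e-04,
        8.48462863e-03, -5.35637071e-06]), 'tcp_pos': array([ 0.25743792, -0.56873021,  0.23035737]), 'tool_rot': array([ 9.77527682e-01,  2.10804351e-01, -3.05922301e-05, -1.07470979e-03]), 'force': array([-0.19738588, -0.09777317, -0.30811509]), 'ft_torque': array([ 0.02075283, -0.02737208, -0.00237756]), 'finger_gap': 1.0001614084950539}
0.0187
{'K': array([[428.36677851,   0.        , 321.20440309],
       [  0.        , 428.36677851, 189.53477624],
       [  0.        ,   0.        ,   1.        ]]), 'origin': array([-0.14079917,  0.74957909,  0.55440803]), 'orientation': array([-0.32662643,  0.77095607, -0.50407751,  0.21177295])}
{'K': array([[368.16174501,   0.        , 320.44496865],
       [  0.        , 368.16174501, 193.37438544],
       [  0.        ,   0.        ,   1.        ]]), 'origin': array([0.53623315, 0.04560755, 0.97816523]), 'orientation': array([ 0.71155156, -0.70232927,  0.00706667, -0.01944348])}
```

View pics/scene0.png

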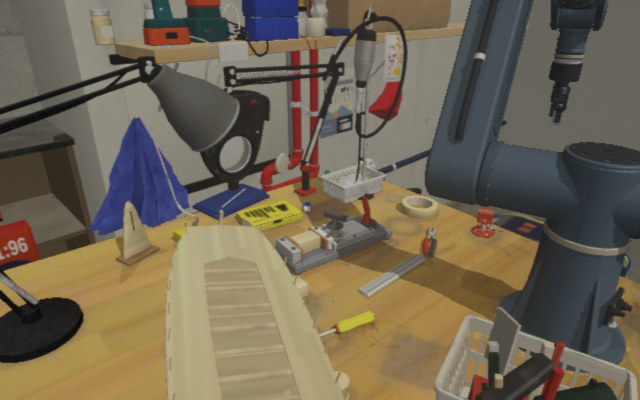

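View pics/top0.png

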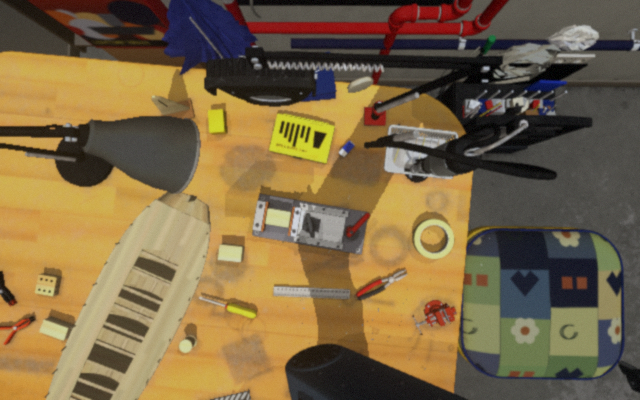

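The top view shows the jig at about (310,225), the red lever at (355,230), the T-bolt at (312,225), the block in the jig at (280,217), the spare block at (230,253), the tape at (433,238) and the eraser at (346,148). I'll zoom in next.

```bash
python3 - <<'E'
import cv2
p=cv2.imread("pics/top0.png")
c=p[180:265,240:380];cv2.imwrite("pics/c0.png",cv2.resize(c,None,fx=5.5,fy=5.5,interpolation=cv2.INTER_CUBIC))
p=cv2.imread("pics/scene0.png")
c=p[185:280,265:405];cv2.imwrite("pics/c1.png",cv2.resize(c,None,fx=5.5,fy=5.5,interpolation=cv2.INTER_CUBIC))
E
```

```text
(no output)
```

View pics/c0.png

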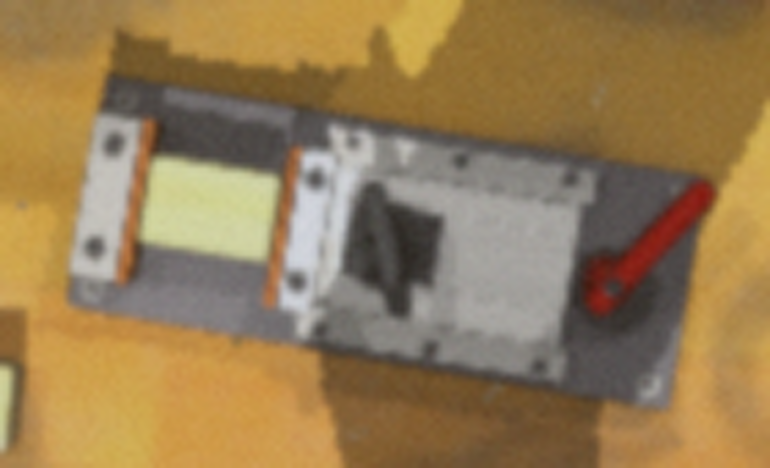

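View pics/c1.png

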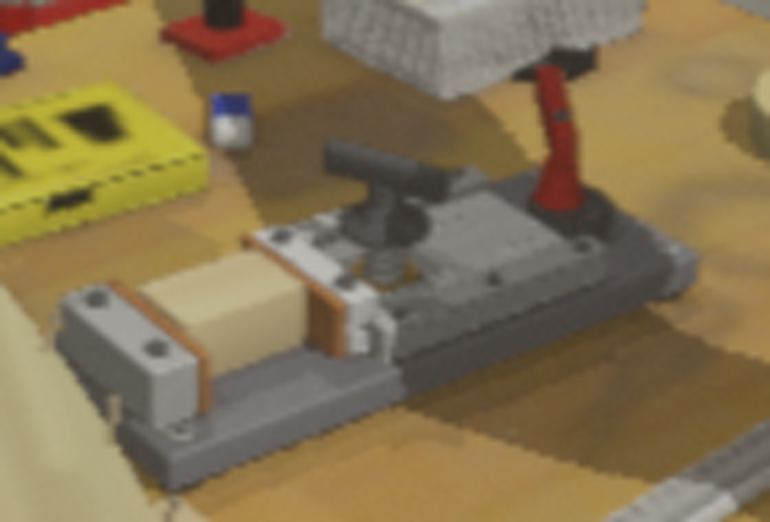

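The crops show the only red lever (pivot at crop (605,287), tip (705,190)). The dark T-bolt bar runs from (375,190) to (400,310), and the pale block sits in the jig. The look-alikes are the yellow block at top-image (217,120), the spare blocks at (230,253) and (55,328), and the red-handled pliers at (380,283). Now to measure.

```bash
cat > h.py <<'E'
import numpy as np,cv2
from scipy.spatial.transform import Rotation as R
from station import *
def ray(name,uv,z):
    c=camera_info(name);K=c["K"];r=R.from_quat(c["orientation"]).as_matrix()
    uv=np.atleast_2d(uv)
    d=np.c_[(uv[:,0]-K[0,2])/K[0,0],(uv[:,1]-K[1,2])/K[1,1],np.ones(len(uv))]@r.T
    o=c["origin"];return o+d*((z-o[2])/d[:,2])[:,None]
def cloud(name,depth):
    c=camera_info(name);K=c["K"];r=R.from_quat(c["orientation"]).as_matrix()
    v,u=np.mgrid[:400,:640]
    P=np.stack([(u-K[0,2])/K[0,0]*depth,(v-K[1,2])/K[1,1]*depth,depth],-1)
    return P@r.T+c["origin"]
E
python3 - <<'E'
from h import *
np.set_printoptions(precision=4,suppress=True)
cr=lambda l:np.array(l)/5.5+[240,180]-0.4
J=ray("top",cr([(108,72),(712,180),(668,408),(70,305)]),0.022);print("jig",J, J.mean(0))
for a,b in((0,1),(1,2),(2,3),(3,0)):print(np.linalg.norm(J[a]-J[b]),end=' ')
d=(J[0]+J[3]-J[1]-J[2]);yaw=np.arctan2(-d[0],d[1]);print("yaw",yaw)
c=J.mean(0);y=np.array([-np.sin(yaw),np.cos(yaw)])
print("lever ax",c[:2]-.11*y,"bolt",c[:2]-.008*y)
print("lever pts",ray("top",cr([(605,290),(700,190)]),.081))
print("bolt pts",ray("top",cr([(375,190),(400,310)]),.09))
D=np.load("pics/top0.npy");P=cloud("top",D);p=cv2.imread("pics/top0.png").astype(int)
m=(p[...,2]>120)&(p[...,1]<70)&(p[...,0]<70);m[:180]=0;m[265:]=0;m[:,:330]=0;m[:,385:]=0
L=P[m];print(m.sum(),"z",np.percentile(L[:,2],[5,25,50,75,95]))
L=L[L[:,2]>.06]
vv,uu=np.nonzero(m);Q=ray("top",np.c_[uu,vv],.081)[:,:2]
rect=cv2.minAreaRect(Q.astype(np.float32)*1000);print(rect, cv2.boxPoints(rect))
reg=(P[...,2]>.075)&(P[...,2]<.11);reg[:200]=0;reg[245:]=0;reg[:,:298]=0;reg[:,325:]=0
B=P[reg];print("bolt",reg.sum(),B.mean(0),np.percentile(B[:,2],[5,50,95]));print(cv2.minAreaRect((B[:,:2]*1000).astype(np.float32)))
E
```

```text
jig [[ 0.5717  0.2222  0.022 ]
 [ 0.5245 -0.0639  0.022 ]
 [ 0.4175 -0.0442  0.022 ]
 [ 0.4615  0.238   0.022 ]] [0.4938 0.088  0.022 ]
0.28996920299485907 0.10883314120454977 0.28564848468197246 0.11142674097982432 yaw -0.1591523286937222
lever ax [ 0.4764 -0.0206] bolt [0.4925 0.0801]
lever pts [[ 0.4761 -0.0105  0.081 ]
 [ 0.5207 -0.0519  0.081 ]]
bolt pts [[0.519  0.0912 0.09  ]
 [0.4667 0.0795 0.09  ]]
75 z [0.0764 0.0774 0.0786 0.0797 0.0813]
((496.58685302734375, -30.624183654785156), (6.838677406311035, 72.09690856933594), 45.65354919433594) [[468.4175  -7.8717]
 [519.976  -58.2671]
 [524.7562 -53.3766]
 [473.1978  -2.9812]]
bolt 121 [0.4928 0.0859 0.0873] [0.0816 0.0876 0.0913]
((492.94329833984375, 86.0226821899414), (59.37607955932617, 14.788420677185059), 7.514010906219482)
```

```bash
for i in 1; do python3 -m inch '[[-1,[0.33,-0.32,0],[0,0,0]],[-1,[0.67,-0.64,0],[0,0,0]],[-1,[1,-0.96,0],[0,0,0]]]'; done
python3 -m inch '[[-1,[0.33,-0.32,0],[0,0,0]],[-1,[0.67,-0.64,0],[0,0,0]],[-1,[1,-0.96,0],[0,0,0]]]'
python3 -m inch '[[-1,[0.33,-0.32,0],[0,0,0]],[-1,[0.67,-0.64,0],[0,0,0]],[-1,[1,-0.96,0],[0,0,0]]]'
python3 -m inch '[[-1,[0.33,-0.32,0],[0,0,-0.02]],[-1,[0.67,-0.64,0],[0,0,-0.04]],[-1,[1,-0.96,0],[0,0,-0.06]],[-1,[1,-0.96,0],[0,0,-0.1]],[-1,[1,-0.96,0],[0,0,-0.2]],[-1,[1,-0.96,0],[0,0,-0.25]],[-1,[1,-0.96,0],[0,0,-0.311]],[-1,[1,-0.96,0],[0,0,-0.311]],[-1,[1,-0.96,0],[0,0,-0.311]],[-1,[1,-0.96,0],[0,0,-0.311]],[-1,[1,-0.96,0],[0,0,-0.311]],[-1,[1,-0.96,0],[0,0,-0.311]],[-1,[1,-0.96,0],[0,0,-0.311]],[-1,[1,-0.96,0],[0,0,-0.311]],[-1,[1,-0.96,0],[0,0,-0.311]]]'
python3 - <<'E'
from h import *
s=sense();print(s['t'],s['tcp_pos'],R.from_quat(s['tool_rot']).as_matrix(),s['q'])
p,d=snapshot("wrist");cv2.imwrite("pics/w1.png",p);np.save("pics/w1.npy",d);print(camera_info("wrist"))
p,d=snapshot("top");cv2.imwrite("pics/t1.png",p)
E
```

```text
t: 0.4
tcp_pos: [0.3092, -0.4391, 0.2307]
tool_rot: [0.978, 0.21, 0.0, -0.001]
force: [0.4, 0.7, 0.4]
finger_gap: 0.998
t: 0.7
tcp_pos: [0.3609, -0.3101, 0.2311]
tool_rot: [0.978, 0.211, -0.0, -0.0]
force: [0.0, 0.1, 0.1]
finger_gap: 1.001
t: 1.0
tcp_pos: [0.4125, -0.1815, 0.2312]
tool_rot: [0.978, 0.211, -0.0, -0.0]
force: [0.1, -0.2, 0.2]
finger_gap: 1.001
t: 2.5
tcp_pos: [0.4635, -0.0546, 0.231]
tool_rot: [0.372, 0.928, -0.0, -0.0]
force: [-0.5, -1.7, -0.4]
finger_gap: 0.998
2.5 [ 0.46350864 -0.05459396  0.23104332] [[-7.22784264e-01  6.91073346e-01 -7.33902507e-04]
 [ 6.91073350e-01  7.22784575e-01  2.88903315e-04]
 [ 7.30106792e-04 -2.98365694e-04 -9.99999689e-01]] [-3.57387957e-01  3.16317065e-01  1.81649872e+00  1.64288147e-05
  1.00956547e+00 -1.16521987e+00]
{'K': array([[309.70691629,   0.        , 316.27576168],
       [  0.        , 309.70691629, 199.05190209],
       [  0.        ,   0.        ,   1.        ]]), 'origin': array([ 0.41524173, -0.00930005,  0.37284288]), 'orientation': array([0.91209738, 0.38857612, 0.05141875, 0.12017938])}
```

View pics/w1.png

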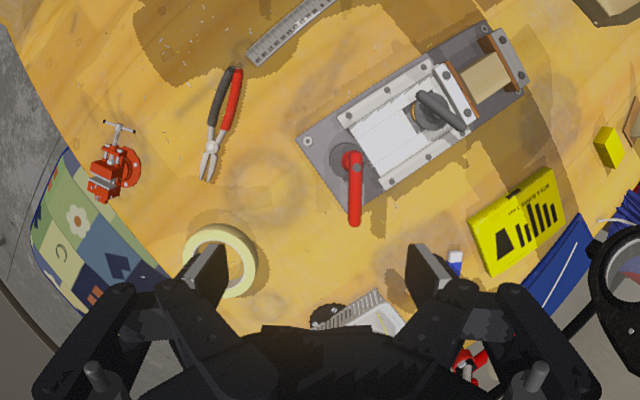

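The wrist view is clear. The lever pivot is at about (350,159) with its tip at (355,222), the bolt bar runs from (420,97) to (462,128), and the block is at (482,82). I'll refine these using the fisheye model.

```bash
cat >> h.py <<'E'
def wray(uv,z,c=None):
    c=c or camera_info("wrist");K=c["K"];r=R.from_quat(c["orientation"]).as_matrix()
    uv=np.atleast_2d(np.array(uv,float));a=(uv-K[:2,2])/K[0,0];th=np.linalg.norm(a,axis=1)
    d=np.c_[a/th[:,None]*np.sin(th)[:,None],np.cos(th)]@r.T
    o=np.array(c["origin"]);return o+d*((z-o[2])/d[:,2])[:,None]
E
python3 - <<'E'
from h import *
np.set_printoptions(precision=4,suppress=True)
p=cv2.imread("pics/w1.png")
cv2.imwrite("pics/w1c.png",cv2.resize(p[15:240,290:535],None,fx=3.2,fy=2.6,interpolation=cv2.INTER_CUBIC))
q=p.astype(int);m=(q[...,2]>110)&(q[...,1]<80)&(q[...,0]<80);m[:140]=0;m[235:]=0;m[:,:330]=0;m[:,375:]=0
vv,uu=np.nonzero(m);print(m.sum(),uu.min(),uu.max(),vv.min(),vv.max())
for v in range(145,232,4):
    u=uu[vv==v]; print(v,(u.min(),u.max()) if len(u) else None,end=';')
E
```

```text
1046 341 362 150 226
145 None;149 None;153 (np.int64(344), np.int64(360));157 (np.int64(342), np.int64(362));161 (np.int64(341), np.int64(362));165 (np.int64(342), np.int64(362));169 (np.int64(348), np.int64(362));173 (np.int64(348), np.int64(362));177 (np.int64(348), np.int64(362));181 (np.int64(348), np.int64(361));185 (np.int64(349), np.int64(361));189 (np.int64(348), np.int64(361));193 (np.int64(348), np.int64(361));197 (np.int64(348), np.int64(360));201 (np.int64(348), np.int64(360));205 (np.int64(348), np.int64(360));209 (np.int64(348), np.int64(360));213 (np.int64(348), np.int64(360));217 (np.int64(348), np.int64(359));221 (np.int64(349), np.int64(359));225 (np.int64(351), np.int64(358));229 None;
```

View pics/w1c.png

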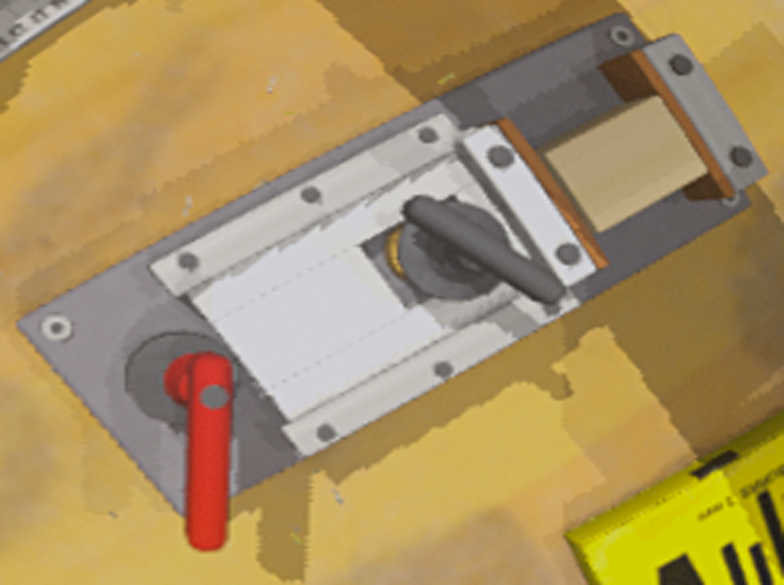

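```bash
python3 - <<'E'
from h import *
np.set_printoptions(precision=4,suppress=True)
f=lambda l:np.array(l)/[3.2,2.6]+[290,15]-[.35,.3]
c=camera_info("wrist")
dot=wray(f([(213,397)]),.081,c)[0];ends=wray(f([(212,352),(207,551)]),.081,c)
print("dot",dot,"ends",ends,np.linalg.norm(ends[0]-ends[1]));d=ends[1]-ends[0];print("lever yaw deg",np.degrees(np.arctan2(d[1],d[0])),"axis from ends",ends[0]+d/np.linalg.norm(d)*.015, ends[1]-d/np.linalg.norm(d)*.063)
b=wray(f([(405,205),(565,297)]),.091,c);print("bolt",b,b.mean(0),np.linalg.norm(b[0]-b[1]));e=b[0]-b[1];print("yaw",np.degrees(np.arctan2(e[1],e[0]))%180, "dist",np.linalg.norm(b.mean(0)[:2]-dot[:2]))
J=wray(f([(18,323),(628,15),(748,200),(188,517)]),.022,c);print(J)
obj=np.array([(-.056,-.145),(-.056,.145),(.056,.145),(.056,-.145)])
A=obj-obj.mean(0);B=J[:,:2]-J[:,:2].mean(0)
y=np.arctan2((A[:,0]*B[:,1]-A[:,1]*B[:,0]).sum(),(A*B).sum());print("jig yaw",y,"c",J.mean(0))
print([np.linalg.norm(J[i]-J[i-1]) for i in range(4)])
Rm=np.array([[np.cos(y),-np.sin(y)],[np.sin(y),np.cos(y)]]);print(J[:,:2].mean(0)+Rm@[0,-.11],J[:,:2].mean(0)+Rm@[0,-.008])
E
```

```text
dot [ 0.4757 -0.0141  0.081 ] ends [[ 0.4632 -0.0031  0.081 ]
 [ 0.5192 -0.0558  0.081 ]] 0.07687228887656031
lever yaw deg -43.281267835134145 axis from ends [ 0.4742 -0.0134  0.081 ] [ 0.4733 -0.0126  0.081 ]
bolt [[0.4611 0.0753 0.091 ]
 [0.5203 0.0933 0.091 ]] [0.4907 0.0843 0.091 ] 0.0619168358664636
yaw 16.918009690501123 dist 0.09956786289363515
[[ 0.4161 -0.0428  0.022 ]
 [ 0.4635  0.2399  0.022 ]
 [ 0.5662  0.2219  0.022 ]
 [ 0.5228 -0.0592  0.022 ]]
jig yaw -0.15987408143832385 c [0.4921 0.09   0.022 ]
[np.float64(0.10790139509054879), np.float64(0.2867156375071212), np.float64(0.10428765098560919), np.float64(0.2844949898945436)]
[ 0.4746 -0.0186] [0.4909 0.0821]
```

Lever axis ≈ (0.4755,-0.015), bolt ≈ (0.491,0.085). The measured separation of 100–102 mm matches the stated 102. Lever yaw is -43.5° and jig yaw -9.1°, giving cam ≈ 0.6, which is within the stated range. Next I'll move above the lever.

```bash
python3 -m inch '[[-1,[0.18,0.365,0],[0,0,0]],[-1,[0.18,0.365,0.3],[0,0,0]],[-1,[0.18,0.365,0.6],[0,0,0]],[-1,[0.18,0.365,0.9],[0,0,0]],[-1,[0.18,0.365,0.9],[0,0,0]]]'
python3 - <<'E'
from h import *
s=sense();print(s['t'],s['tcp_pos'])
p,d=snapshot("wrist");cv2.imwrite("pics/w2.png",p);print(camera_info("wrist"))
E
```

```text
t: 3.1
tcp_pos: [0.4733, -0.0151, 0.1384]
tool_rot: [0.373, 0.928, -0.0, -0.004]
force: [-0.3, 0.7, 0.3]
finger_gap: 0.999
3.1 [ 0.47325132 -0.01506995  0.13835196]
{'K': array([[309.70691629,   0.        , 316.27576168],
       [  0.        , 309.70691629, 199.05190209],
       [  0.        ,   0.        ,   1.        ]]), 'origin': array([0.42690657, 0.02962711, 0.28204203]), 'orientation': array([0.91210878, 0.38914021, 0.04985725, 0.118919  ])}
```

View pics/w2.png

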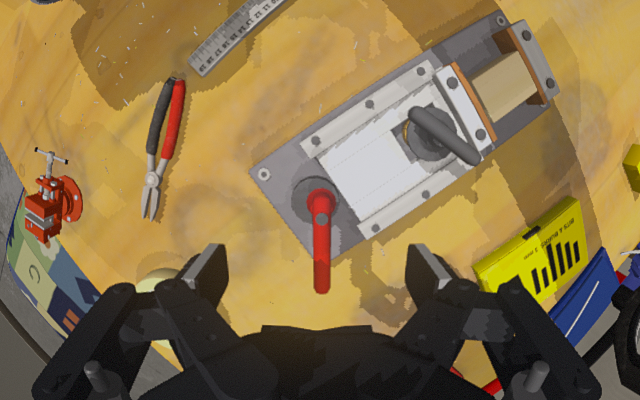

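The lever (dot at (322,217), tip (322,290)) is nearly centred between the fingers, whose midpoint is about 317.

```bash
python3 - <<'E'
from h import *
np.set_printoptions(precision=4,suppress=True)
s=sense();M=R.from_quat(s['tool_rot']).as_matrix()
p=cv2.imread("pics/w2.png")
cv2.imwrite("pics/w2c.png",cv2.resize(p[90:300,280:500],None,fx=3.5,fy=2.8,interpolation=cv2.INTER_CUBIC))
q=p.astype(int);m=(q[...,2]>110)&(q[...,1]<80)&(q[...,0]<80);m[:180]=0;m[300:]=0;m[:,:295]=0;m[:,350:]=0
vv,uu=np.nonzero(m)
rows=[v for v in range(225,290,8)];mid=np.array([[ (uu[vv==v].min()+uu[vv==v].max())/2,v] for v in rows]);w=[uu[vv==v].max()-uu[vv==v].min()+1 for v in rows];print(w)
P=wray(mid,.081);print(P);print("tool rel xy",(P-s['tcp_pos'])@M)
print("v range",vv.min(),vv.max(),wray([(322,vv.max()+.5),(322,vv.min()-.5),(322,217)],.081))
E
```

```text
[np.int64(17), np.int64(18), np.int64(18), np.int64(16), np.int64(17), np.int64(16), np.int64(16), np.int64(16), np.int64(14)]
[[ 0.4807 -0.0179  0.081 ]
 [ 0.4852 -0.0217  0.081 ]
 [ 0.4896 -0.0258  0.081 ]
 [ 0.494  -0.0301  0.081 ]
 [ 0.4983 -0.0347  0.081 ]
 [ 0.5033 -0.0388  0.081 ]
 [ 0.5081 -0.0434  0.081 ]
 [ 0.5131 -0.0481  0.081 ]
 [ 0.5182 -0.0529  0.081 ]]
tool rel xy [[-0.0062  0.0025  0.059 ]
 [-0.0121  0.0029  0.059 ]
 [-0.0181  0.0029  0.059 ]
 [-0.0243  0.003   0.059 ]
 [-0.0306  0.0026  0.0589]
 [-0.037   0.003   0.0589]
 [-0.0437  0.0031  0.0589]
 [-0.0505  0.0031  0.0588]
 [-0.0575  0.0032  0.0588]]
v range 188 293 [[ 0.5214 -0.0554  0.081 ]
 [ 0.462   0.0008  0.081 ]
 [ 0.4769 -0.0134  0.081 ]]
```

View pics/w2c.png

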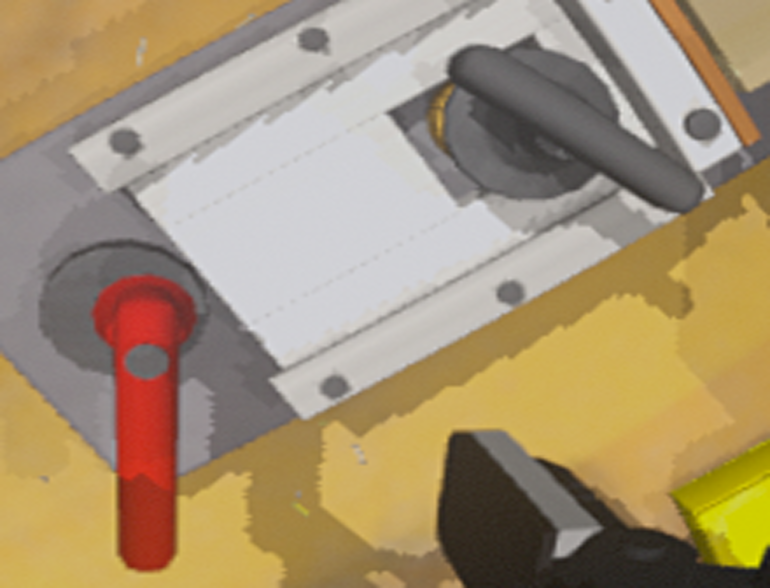

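```bash
python3 -m inch '[[-1,[-0.015,0.023,0.25],[0,0,0]],[-1,[-0.015,0.023,0.5],[0,0,0]],[-1,[-0.015,0.023,0.75],[0,0,0]],[-1,[-0.015,0.023,0.75],[0,0,0]],[0.3,[-0.015,0.023,0.75],[0,0,0]],[0.4,[-0.015,0.023,0.75],[0,0,0]],[0.5,[-0.015,0.023,0.75],[0,0,0]]]' 30
python3 - <<'E'
from h import *
s=sense();print(s['t'],s['tcp_pos'],s['force'],s['ft_torque'],s['finger_gap'])
p,d=snapshot("wrist");cv2.imwrite("pics/w3.png",p)
E
```

```text
t: 3.85
tcp_pos: [0.4798, -0.0155, 0.0678]
tool_rot: [0.372, 0.928, 0.0, 0.002]
force: [-0.1, -0.8, 0.0]
finger_gap: 0.514
3.85 [ 0.479764   -0.01552771  0.06783186] [-0.07162131 -0.75119667  0.04431077] [-0.01918658  0.05256967  0.00479814] 0.5136260209527735
```

View pics/w3.png

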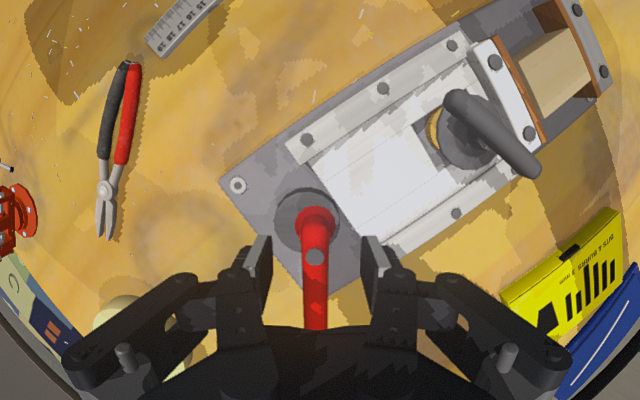

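The lever sits exactly midway between the pads (dot at (316,257), pads at 270 and 363). Closing now.

```bash
python3 -m inch '[[0.6,[0,0,0.03],[0,0,0]],[0.75,[0,0,0.03],[0,0,0]],[1,[0,0,0.03],[0,0,0]],[1,[0,0,0.03],[0,0,0]],[1,[0,0,0.03],[0,0,0]],[1,[0,0,0.03],[0,0,0]]]' 40
python3 - <<'E'
from h import *
s=sense();print(s['t'],s['tcp_pos'],s['force'],s['ft_torque'],s['finger_gap'],s['finger_gap']*85)
p,d=snapshot("wrist");cv2.imwrite("pics/w4.png",p)
E
```

```text
t: 4.5
tcp_pos: [0.4787, -0.0156, 0.0638]
tool_rot: [0.372, 0.928, -0.0, 0.0]
force: [-1.5, -1.5, 6.3]
finger_gap: 0.137
4.5 [ 0.47872721 -0.01556885  0.06375045] [-1.49893824 -1.50385986  6.28400932] [-0.31426719  0.23437237  0.10307616] 0.13738733033389927 11.677923078381438
```

View pics/w4.png

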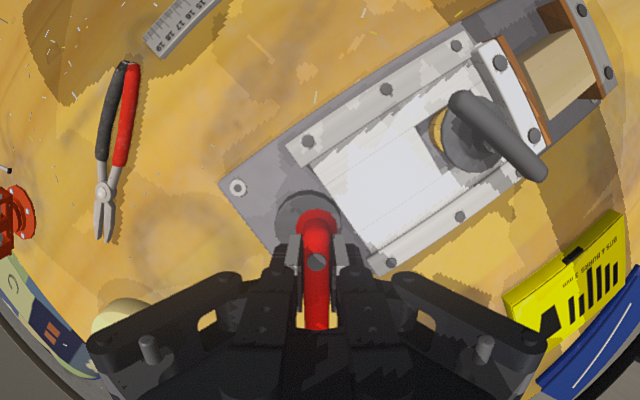

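Gripped with small forces. Turning clockwise now, first by 45°.

```bash
python3 -m inch '[[1,[0,0,0],[0,0,0.014]],[1,[0,0,0],[0,0,0.028]],[1,[0,0,0],[0,0,0.042]],[1,[0,0,0],[0,0,0.056]],[1,[0,0,0],[0,0,0.07]]]' 60
python3 - <<'E'
from h import *
s=sense();print(s['tcp_pos'],s['force'],s['ft_torque'],s['finger_gap'])
E
python3 -m inch '[[1,[0,0,0],[0,0,0.014]],[1,[0,0,0],[0,0,0.028]],[1,[0,0,0],[0,0,0.042]],[1,[0,0,0],[0,0,0.055]]]' 60
python3 - <<'E'
from h import *
s=sense();print(s['tcp_pos'],s['force'],s['ft_torque'],s['finger_gap'])
M=R.from_quat(s['tool_rot']).as_matrix();print("lever yaw",np.degrees(np.arctan2(-M[1,0],-M[0,0])))
E
```

```text
t: 5.05
tcp_pos: [0.4778, -0.0162, 0.0638]
tool_rot: [0.566, 0.824, -0.001, -0.0]
force: [-4.5, -6.3, 8.1]
finger_gap: 0.132
[ 0.47781748 -0.01618111  0.06382701] [-4.48021718 -6.28617344  8.14187686] [-1.02437517  0.64455924  0.17067456] 0.13193323285084574
t: 5.45
tcp_pos: [0.4769, -0.0163, 0.0638]
tool_rot: [0.699, 0.715, -0.002, -0.001]
force: [-5.2, -7.9, 9.8]
finger_gap: 0.135
[ 0.47693676 -0.01631672  0.06382292] [-5.1766982  -7.913275    9.81593329] [-1.22863797  0.88829852  0.19103472] 0.13476048699699228
lever yaw -88.74695675141167
```

```bash
python3 -m inch '[[1,[-0.005,-0.003,0],[0,0,0.012]],[1,[-0.01,-0.006,0],[0,0,0.024]],[1,[-0.01,-0.006,0],[0,0,0.036]],[1,[-0.01,-0.006,0],[0,0,0.04]]]' 60
python3 - <<'E'
from h import *
s=sense();print(s['tcp_pos'],s['force'],s['ft_torque'],s['finger_gap'])
M=R.from_quat(s['tool_rot']).as_matrix();print("lever yaw",np.degrees(np.arctan2(-M[1,0],-M[0,0])))
E
```

```text
t: 5.85
tcp_pos: [0.4762, -0.0165, 0.0638]
tool_rot: [0.783, 0.622, -0.002, -0.001]
force: [-5.3, -3.6, 9.6]
finger_gap: 0.135
[ 0.47615422 -0.01646243  0.06381003] [-5.25922251 -3.60718114  9.55373578] [-0.49915201  0.69029671  0.3453695 ] 0.13535573040806242
lever yaw -103.05443099004593
```

```bash
cat > st.py <<'E'
from h import *
np.set_printoptions(precision=4,suppress=True)
s=sense();M=R.from_quat(s['tool_rot']).as_matrix()
print(s['t'],s['tcp_pos'],s['force'],s['ft_torque'],s['finger_gap'],"xyaw",np.degrees(np.arctan2(M[1,0],M[0,0])),"q6",np.degrees(s['q'][5]))
E
python3 -m inch '[[1,[0,0,0],[0,0,0.004]],[1,[0,0,0],[0,0,0.004]]]' 60 >/dev/null; python3 st.py
python3 -m inch '[[1,[0,0,0],[0,0,0.004]],[1,[0,0,0],[0,0,0.004]]]' 60 >/dev/null; python3 st.py
```

```text
6.05 [ 0.4761 -0.0165  0.0638] [-5.5591 -4.1122  8.8844] [-0.6651  0.7323  0.328 ] 0.13377847860823355 xyaw 75.59762535923302 q6 -0.8585415239010432
6.25 [ 0.476  -0.0166  0.0638] [-4.6357 -3.4849 10.4567] [-0.6828  0.7191  0.3324] 0.136420082867705 xyaw 74.18171779576706 q6 0.5715801295933214
```

```bash

python3 -m inch '[[1,[0,0,0],[0,0,0.004]],[1,[0,0,0],[0,0,0.004]]]' 60 >/dev/null; python3 st.py
python3 -m inch '[[1,[0,0,0],[0,0,0.004]],[1,[0,0,0],[0,0,0.004]]]' 60 >/dev/null; python3 st.py
python3 - <<'E'
from h import *
p,d=snapshot("wrist");cv2.imwrite("pics/w5.png",p)
E
```

```text
6.45 [ 0.4759 -0.0166  0.0638] [-5.4101 -4.531  10.1   ] [-0.6216  0.7962  0.5354] 0.1325015510913114 xyaw 72.80899687322459 q6 1.972112166508247
6.65 [ 0.4759 -0.0166  0.0638] [-5.3085 -4.2464  8.4323] [-0.7327  0.7547  0.5144] 0.13605940110454465 xyaw 71.35531112854497 q6 3.4250203524217824
```

View pics/w5.png

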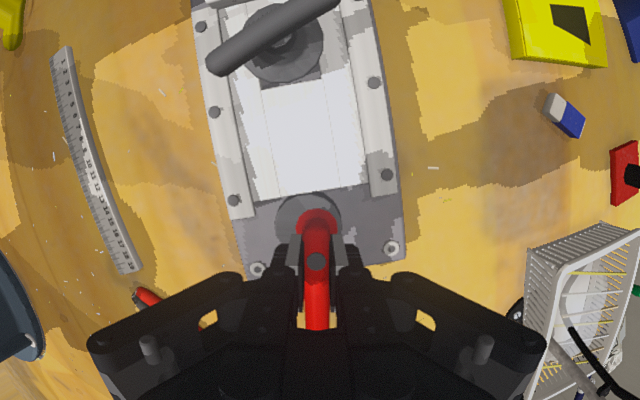

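```bash

python3 -m inch '[[1,[0,0,0],[0,0,0.004]],[1,[0,0,0],[0,0,0.004]]]' 60 >/dev/null; python3 st.py
python3 -m inch '[[1,[0,0,0],[0,0,0.003]],[1,[0,0,0],[0,0,0.003]]]' 60 >/dev/null; python3 st.py
```

```text
6.9 [ 0.4757 -0.0167  0.0638] [-5.4248 -4.2893 10.0823] [-0.6461  0.761   0.6838] 0.13441147914629917 xyaw 69.97479335341491 q6 4.8297266279736215
7.1 [ 0.4756 -0.0167  0.0638] [-5.5956 -5.1167 10.2454] [-0.6851  0.8131  0.9399] 0.13329879987274237 xyaw 68.97040959573796 q6 5.8672779258974925
```

Wrist torque has risen from 0.33 to 0.94 N·m, and the lever angle reads about 1.78, so it should be locked. I'll release, rise and check.

```bash

python3 -m inch '[[1,[0,0,0],[0,0,0]],[0.5,[0,0,0],[0,0,0]],[0.3,[0,0,0],[0,0,0]],[0.0,[0,0,0],[0,0,0]],[0.0,[0,0,-0.3],[0,0,0]],[0,[0,0,-0.7],[0,0,0]],[0,[0,0,-1],[0,0,0]],[0,[0,0,-1],[0,0,0]],[0,[0,0,-1],[0,0,0]]]' 60 >/dev/null; python3 st.py
python3 - <<'E'
from h import *
p,d=snapshot("wrist");cv2.imwrite("pics/w6.png",p);np.save("pics/w6.npy",d);print(camera_info("wrist"))
cv2.imwrite("pics/w6c.png",cv2.resize(p[0:300,180:420],None,fx=2.5,fy=2,interpolation=cv2.INTER_CUBIC))
q=p.astype(int);m=(q[...,2]>110)&(q[...,1]<80)&(q[...,0]<80);m[:130]=0;m[300:]=0;m[:,:280]=0;m[:,360:]=0
vv,uu=np.nonzero(m);rows=sorted(set(vv))
for v in rows[::8]:print(v,uu[vv==v].min(),uu[vv==v].max(),wray([((uu[vv==v].min()+uu[vv==v].max())/2,v)],.081)[0])
E
```

```text
8.0 [ 0.4784 -0.0162  0.1637] [-0.6279  0.1578  0.0434] [ 0.0283  0.0204 -0.0214] 0.5021787871789913 xyaw 68.61156351301045 q6 6.02306083300429
{'K': array([[309.70691629,   0.        , 316.27576168],
       [  0.        , 309.70691629, 199.05190209],
       [  0.        ,   0.        ,   1.        ]]), 'origin': array([0.50056749, 0.04491981, 0.30452604]), 'orientation': array([ 0.97414037, -0.18438601, -0.02447522,  0.12827039])}
178 310 317 [0.48254187 0.00483161 0.081     ]
186 301 326 [ 0.48032705 -0.00077555  0.081     ]
194 301 326 [ 0.47808567 -0.00644747  0.081     ]
202 305 321 [ 0.47546548 -0.01205614  0.081     ]
210 306 321 [ 0.47350896 -0.01802143  0.081     ]
218 307 321 [ 0.47152017 -0.02408136  0.081     ]
226 307 322 [ 0.46949558 -0.03024654  0.081     ]
234 308 323 [ 0.46779172 -0.03666953  0.081     ]
242 309 323 [ 0.46568752 -0.04308113  0.081     ]
250 310 324 [ 0.46390304 -0.04977847  0.081     ]
258 310 324 [ 0.46133191 -0.05634271  0.081     ]
266 311 325 [ 0.45944627 -0.06336908  0.081     ]
```

View pics/w6.png

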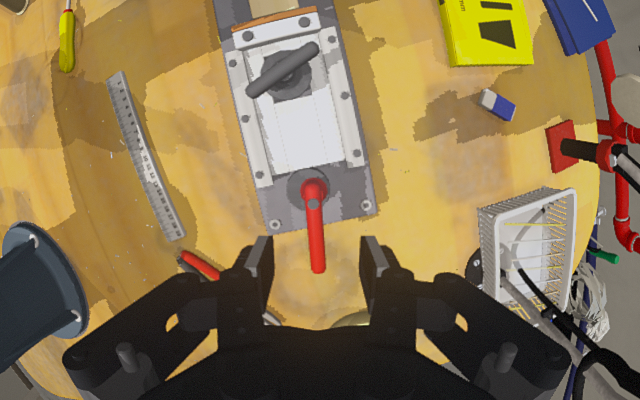

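```bash
python3 - <<'E'
from h import *
p=cv2.imread("pics/w6.png")
cv2.imwrite("pics/w6c.png",cv2.resize(p[0:140,220:390],None,fx=4.5,fy=4.2,interpolation=cv2.INTER_CUBIC))
cv2.imwrite("pics/w6d.png",cv2.resize(p[130:290,240:390],None,fx=5,fy=3.7,interpolation=cv2.INTER_CUBIC))
E
```

```text
(no output)
```

View pics/w6c.png

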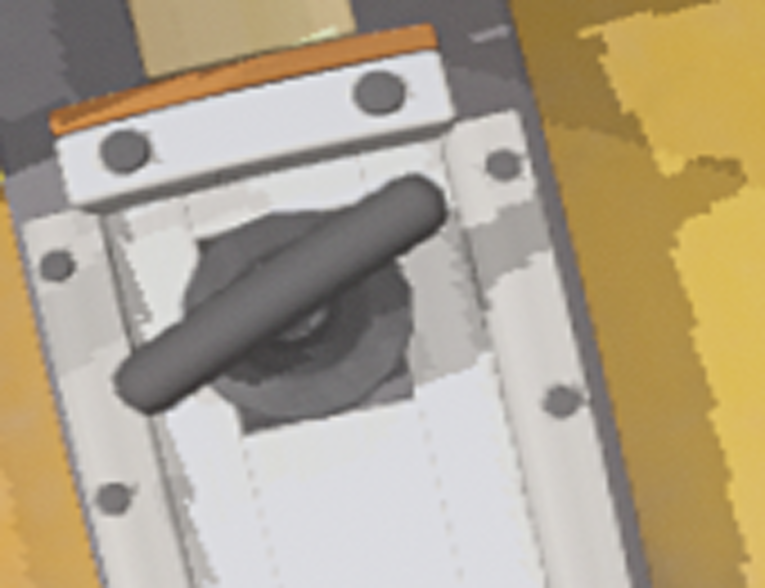

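View pics/w6d.png

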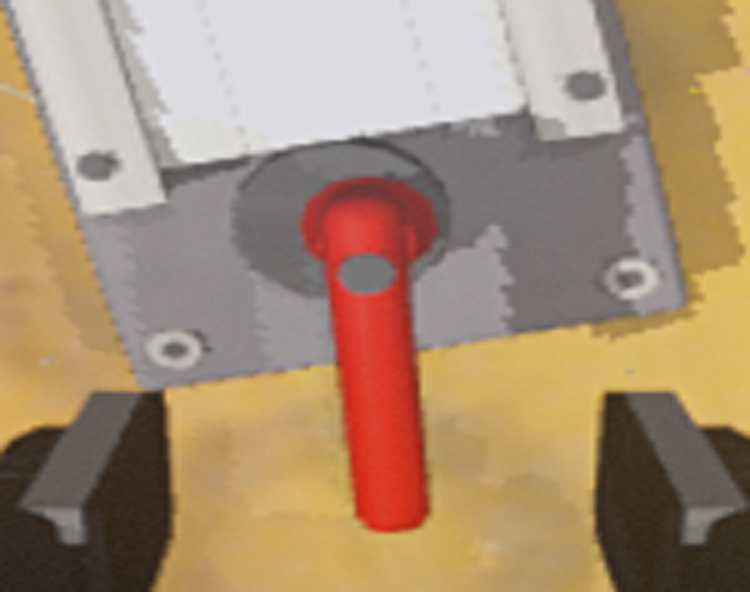

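```bash
python3 - <<'E'
from h import *
np.set_printoptions(precision=4,suppress=True)
C=lambda l:np.array(l)/[4.5,4.2]+[220,0]-[.39,.38]
D=lambda l:np.array(l)/[5,3.7]+[240,130]-[.4,.36]
def yaw(uv,z,off=0):
    P=wray(uv,z);d=P[-1]-P[0];return np.degrees(np.arctan2(d[1],d[0]))-off,np.linalg.norm(d)
print("left rail",yaw(np.r_[D([(98,165)]),C([(58,265)])],.04,90))
print("right rail",yaw(np.r_[D([(584,85)]),C([(502,164)])],.04,90))
print("base screws",yaw(D([(175,348),(632,278)]),.023))
print("jaw screws",yaw(C([(125,150),(380,92)]),.05))
print("rail x",yaw(np.r_[D([(98,165)]),D([(584,85)])],.04), yaw(np.r_[C([(58,265)]),C([(502,164)])],.04))
print("lever",yaw(D([(366,240),(391,515)]),.081),yaw(D([(328,270),(357,510)]),.081),yaw(D([(406,270),(427,510)]),.081))
print("dot",wray(D([(367,273)]),.081))
b=wray(C([(130,392),(425,200)]),.091);print("bolt",b,b.mean(0),yaw(C([(130,392),(425,200)]),.091))
E
```

```text
left rail (np.float64(-8.883432835478672), np.float64(0.10138043006419613))
right rail (np.float64(-8.908774953111873), np.float64(0.10125612859825307))
base screws (np.float64(-9.17634917538119), np.float64(0.08990803804762784))
jaw screws (np.float64(-9.264952193679), np.float64(0.048025622448638776))
rail x (np.float64(-8.875146535250439), np.float64(0.08669451738417236)) (np.float64(-8.957264839564017), np.float64(0.08673937442143173))
lever (np.float64(-107.91257978599718), np.float64(0.062128632638398226)) (np.float64(-107.1990425117953), np.float64(0.054651453796050214)) (np.float64(-107.59582908336587), np.float64(0.05463517702969386))
dot [[ 0.4751 -0.0131  0.081 ]]
bolt [[0.4638 0.0792 0.091 ]
 [0.5172 0.0917 0.091 ]] [0.4905 0.0854 0.091 ] (np.float64(13.164237420093235), np.float64(0.054895974570452595))
```

Jig yaw is -9.0° and lever yaw -107.5°, so cam ≈ 1.72, right at the low edge of the locked band. I'll regrip and push a little further to be sure.

```bash

python3 -m inch '[[0,[0,0,0.4],[0,0,0]],[0,[0,0,0.8],[0,0,0]],[0.3,[0,0,1],[0,0,0]],[0.5,[0,0,1],[0,0,0]],[1,[0,0,1],[0,0,0]],[1,[0,0,1],[0,0,0]],[1,[0,0,1],[0,0,0]],[1,[0,0,1],[0,0,0]]]' 100 >/dev/null; python3 st.py
python3 -m inch '[[1,[0,0,0],[0,0,0.004]],[1,[0,0,0],[0,0,0.004]]]' 100 >/dev/null; python3 st.py
```

```text
8.85 [ 0.4759 -0.0158  0.0618] [ -0.6424  -1.5037 -28.4527] [-0.1341 -0.147   0.6582] 0.12386522451154819 xyaw 68.79206076336499 q6 5.9311151035321155
9.05 [ 0.4758 -0.0158  0.0618] [ -0.5821  -1.4734 -27.8642] [-0.1334 -0.0727  0.874 ] 0.1238867709756303 xyaw 67.40753799884695 q6 7.35302233179731
```

```bash

python3 -m inch '[[1,[0,0,0],[0,0,0.003]],[1,[0,0,0],[0,0,0.003]],[0.5,[0,0,0],[0,0,0.003]],[0.3,[0,0,0],[0,0,0.003]],[0.0,[0,0,0],[0,0,0.003]],[0.0,[0,0,-0.3],[0,0,0.003]],[0,[0,0,-0.7],[0,0,0]],[0,[0,0,-1],[0,0,0]],[0,[0,0,-1],[0,0,0]],[0,[0,0,-1],[0,0,0]]]' 60 >/dev/null; python3 st.py
python3 - <<'E'
from h import *
p,d=snapshot("wrist");cv2.imwrite("pics/w7.png",p)
cv2.imwrite("pics/w7d.png",cv2.resize(p[130:290,240:390],None,fx=5,fy=3.7,interpolation=cv2.INTER_CUBIC))
q=p.astype(int);m=(q[...,2]>110)&(q[...,1]<80)&(q[...,0]<80);m[:130]=0;m[300:]=0;m[:,:280]=0;m[:,360:]=0
vv,uu=np.nonzero(m);v=np.arange(206,264)
for pk in (np.min,np.max,np.mean):
    P=wray(np.array([[pk(uu[vv==k]),k] for k in v]),.081);f=np.polyfit(P[:,1],P[:,0],1);print(-90-np.degrees(np.arctan(f[0])))
E
```

```text
10.05 [ 0.479  -0.0164  0.165 ] [-0.2079  0.2831  0.6565] [-0.0175 -0.0096  0.0224] 0.5016683667603242 xyaw 67.16484142236546 q6 7.467173949516315
-111.12052068650239
-111.64463896377984
-111.3496420670867
```

View pics/w7d.png

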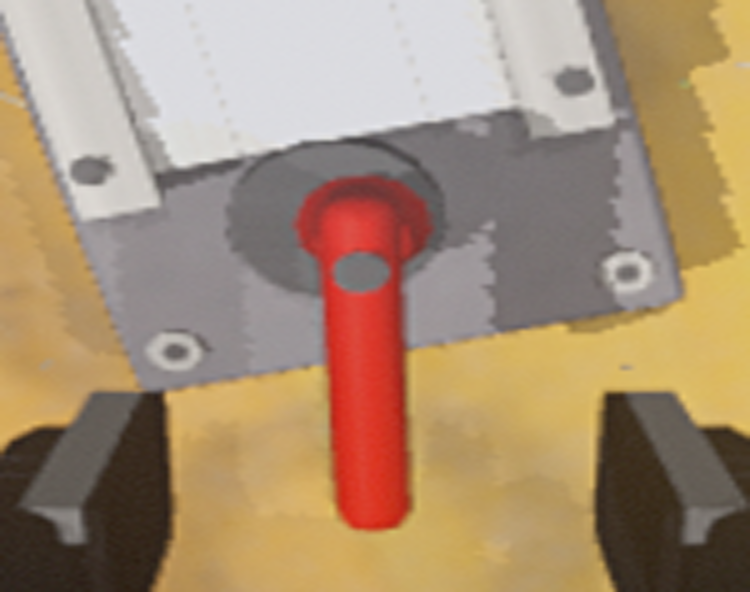

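Lever is now at about -111.3°, so cam ≈ 1.785: locked. Moving to the bolt next.

```bash

python3 -m inch '[[0,[0.3,-0.09,0],[0,0,0.02]],[0,[0.6,-0.18,0],[0,0,0.04]],[0,[0.983,-0.283,0],[0,0,0.06]],[0,[0.983,-0.283,0],[0,0,0.08]],[0,[0.983,-0.283,0],[0,0,0.1]],[0,[0.983,-0.283,0],[0,0,0.12]],[0,[0.983,-0.283,0],[0,0,0.146]],[0,[0.983,-0.283,0],[0,0,0.146]],[0,[0.983,-0.283,0],[0,0,0.146]]]' 20 >/dev/null; python3 st.py
python3 - <<'E'
from h import *
p,d=snapshot("wrist");cv2.imwrite("pics/w8.png",p);np.save("pics/w8.npy",d)
cv2.imwrite("pics/w8d.png",cv2.resize(p[100:290,230:400],None,fx=4.5,fy=3.1,interpolation=cv2.INTER_CUBIC))
print(camera_info("wrist"))
E
```

```text
11.0 [0.4895 0.0853 0.1624] [-0.5137 -0.3206 -0.1731] [-0.0445  0.0323  0.0067] 0.49817231686199903 xyaw 14.75822593052422 q6 72.21556093571141
{'K': array([[309.70691629,   0.        , 316.27576168],
       [  0.        , 309.70691629, 199.05190209],
       [  0.        ,   0.        ,   1.        ]]), 'origin': array([0.5521598 , 0.10195046, 0.30418759]), 'orientation': array([ 0.78492752, -0.6055179 , -0.0804436 ,  0.10375781])}
```

View pics/w8.png

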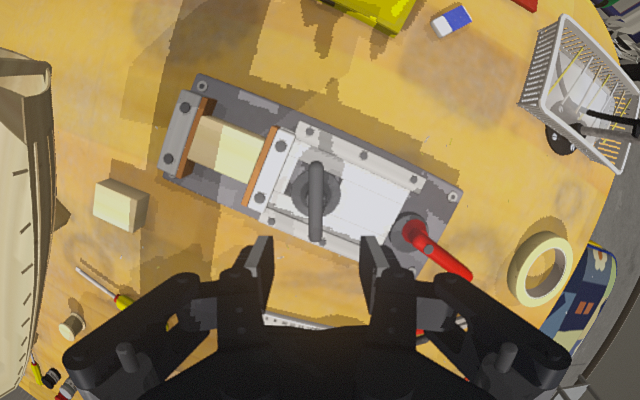

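View pics/w8d.png

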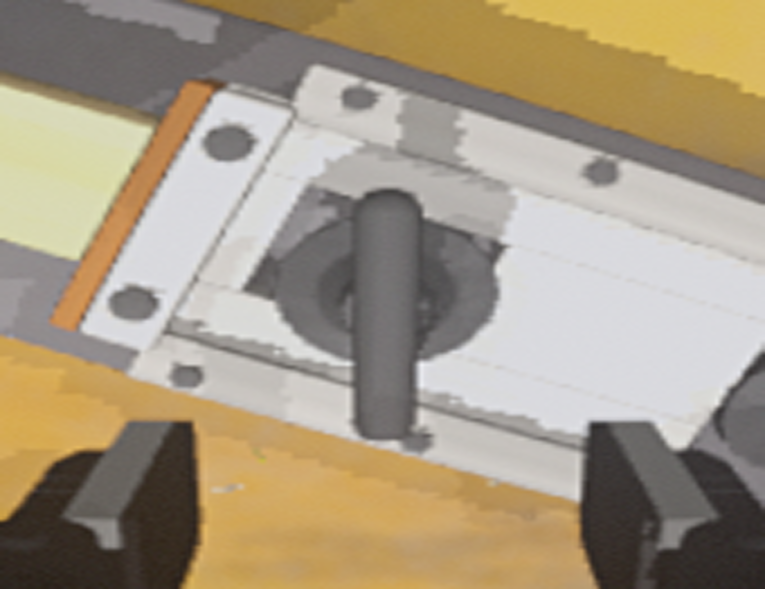

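The bar (image (316,161)–(316,241)) is parallel to and centred between the pads. I'll check its axis along the bar.

```bash
python3 - <<'E'
from h import *
np.set_printoptions(precision=4,suppress=True)
s=sense();M=R.from_quat(s['tool_rot']).as_matrix()
b=wray([(316.2,161),(315.6,241.3)],.0905);print(b,b.mean(0),np.linalg.norm(b[0]-b[1]));print((b-s['tcp_pos'])@M)
d=np.load("pics/w8.npy");m=d[165:238,308:324];print(m[::10,8])
# bar-top height from depth (equidistant fisheye)
c=camera_info("wrist");K=c["K"];r=R.from_quat(c["orientation"]).as_matrix()
for v in (175,190,205,220,232):
    uv=np.array([316.,v]);a=(uv-K[:2,2])/K[0,0];th=np.linalg.norm(a);ray=np.r_[a/th*np.sin(th),np.cos(th)];ray/=ray[2];Z=d[v,316]
    print(v,c["origin"]+r@(ray*Z))
E
```

```text
[[0.5229 0.0945 0.0905]
 [0.4647 0.0797 0.0905]] [0.4938 0.0871 0.0905] 0.060068369323184316
[[ 0.0346 -0.0004  0.072 ]
 [-0.0255 -0.0009  0.0721]]
[0.2163 0.218  0.2196 0.2203 0.2229 0.2237 0.2277 0.2282]
175 [0.513  0.092  0.0893]
190 [0.5025 0.0893 0.0893]
205 [0.492  0.0865 0.0901]
220 [0.4809 0.0836 0.0899]
232 [0.4719 0.0812 0.0902]
```

```bash

python3 -m inch '[[0,[0.02,0,0.3],[0,0,0]],[0,[0.02,0,0.6],[0,0,0]],[0,[0.02,0,0.87],[0,0,0]],[0.4,[0.02,0,0.87],[0,0,0]],[0.65,[0.02,0,0.87],[0,0,0]],[0.72,[0.02,0,0.87],[0,0,0]],[0.72,[0.02,0,0.87],[0,0,0]]]' 20 >/dev/null; python3 st.py
python3 - <<'E'
from h import *
p,d=snapshot("wrist");cv2.imwrite("pics/w9.png",p);np.save("pics/w9.npy",d)
cv2.imwrite("pics/w9d.png",cv2.resize(p[180:330,240:400],None,fx=4.5,fy=3.8,interpolation=cv2.INTER_CUBIC))
E
```

```text
11.75 [0.4914 0.0865 0.077 ] [-0.8952  4.7771 -3.9605] [ 0.7336  0.3635 -0.003 ] 0.14638108150150855 xyaw 14.630400858687425 q6 72.41072882002466
```

View pics/w9d.png

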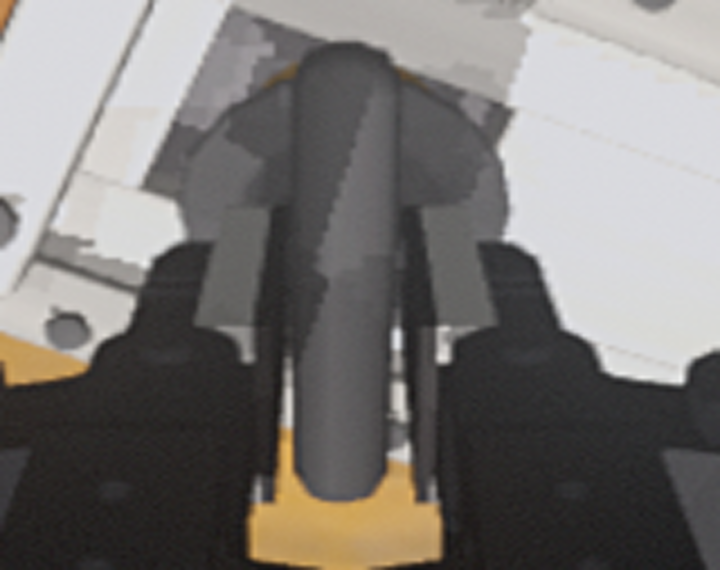

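The pads straddle the bar loosely with the left pad just touching; I'll shift 0.8 mm toward +y world. The bar's top stays visible between the pads, so wrist depth can track the drop.

```bash
cat > bar.py <<'E'
from h import *
import sys
np.set_printoptions(precision=4,suppress=True)
c=camera_info("wrist");s=sense();p,d=snapshot("wrist")
K=c["K"];r=R.from_quat(c["orientation"]).as_matrix()
v,u=np.mgrid[198:300,300:334];uv=np.stack([u.ravel(),v.ravel()],1).astype(float)
a=(uv-K[:2,2])/K[0,0];th=np.linalg.norm(a,axis=1);ray=np.c_[a*(np.sin(th)/th)[:,None],np.cos(th)];ray/=ray[:,2:]
Z=d[198:300,300:334].ravel();P=(ray*Z[:,None])@r.T+c["origin"]
dk=p[198:300,300:334].max(-1).ravel()<110
ok=(Z>0.02)&dk&(P[:,2]>.06)&(P[:,2]<.1)&(abs(uv[:,0]-316)<4)
M=R.from_quat(s['tool_rot']).as_matrix()
print("BARTOP",ok.sum(),np.percentile(P[ok,2],[25,50,75]),"rel tcp",np.median(P[ok,2])-s['tcp_pos'][2])
print("t",s['t'],s['tcp_pos'],"F",s['force'],"T",s['ft_torque'],"gap",round(s['finger_gap'],3),"xyaw",round(np.degrees(np.arctan2(M[1,0],M[0,0])),1),"q6",round(np.degrees(s['q'][5]),1))
if len(sys.argv)>1:cv2.imwrite(f"pics/{sys.argv[1]}.png",cv2.resize(p[150:340,210:430],None,fx=3.5,fy=3.1,interpolation=cv2.INTER_CUBIC))
E
python3 -m inch '[[0.72,[0,-0.008,0],[0,0,0]],[0.72,[0,-0.008,0],[0,0,0]]]' 20 >/dev/null; python3 bar.py
python3 -m inch '[[0.72,[0,0,0],[0,0,-0.02]],[0.72,[0,0,0],[0,0,-0.04]],[0.72,[0,0,0],[0,0,-0.04]]]' 20 >/dev/null; python3 bar.py b1
```

```text
BARTOP 480 [0.0895 0.0899 0.0903] rel tcp 0.013240663506609074
t 12.0 [0.4914 0.0866 0.0767] F [-3.0288  2.075  -2.5754] T [0.2637 0.4216 0.0589] gap 0.144 xyaw 14.7 q6 72.5
BARTOP 703 [0.0893 0.0898 0.0903] rel tcp 0.013334259009145255
t 12.35 [0.4915 0.0863 0.0765] F [-3.498  -0.5331 -2.6704] T [0.063  0.5105 0.0399] gap 0.145 xyaw 29.0 q6 58.1
```

View pics/b1.png

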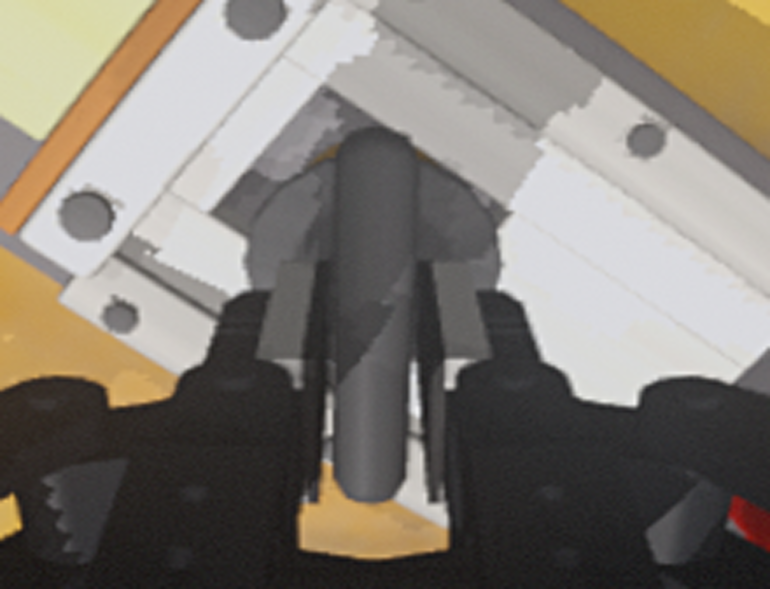

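The bar follows the loose pads, and its top is at 0.090. Continuing backward in 10° steps with a depth check after each one.

```bash

python3 -m inch '[[0.72,[0,0,0],[0,0,-0.018]],[0.72,[0,0,0],[0,0,-0.028]],[0.72,[0,0,0],[0,0,-0.028]]]' 20 >/dev/null; python3 bar.py
python3 -m inch '[[0.72,[0,0,0],[0,0,-0.018]],[0.72,[0,0,0],[0,0,-0.028]],[0.72,[0,0,0],[0,0,-0.028]]]' 20 >/dev/null; python3 bar.py
```

```text
BARTOP 686 [0.0894 0.0899 0.0903] rel tcp 0.013340106679075911
t 12.7 [0.4917 0.0862 0.0765] F [-3.9653 -0.9586 -0.4159] T [-0.2622  0.5582 -0.0435] gap 0.15 xyaw 39.0 q6 48.2
BARTOP 647 [0.0895 0.0899 0.0903] rel tcp 0.013338995905817858
t 13.05 [0.4919 0.0861 0.0766] F [-4.1305 -2.1762  0.8969] T [-0.4483  0.5573 -0.0584] gap 0.146 xyaw 49.1 q6 38.1
```

```bash

python3 -m inch '[[0.72,[0,0,0],[0,0,-0.018]],[0.72,[0,0,0],[0,0,-0.028]],[0.72,[0,0,0],[0,0,-0.028]]]' 20 >/dev/null; python3 bar.py b2
```

```text
BARTOP 645 [0.0895 0.0899 0.0904] rel tcp 0.013337517051550396
t 13.4 [0.492  0.086  0.0766] F [-3.8335 -3.2425  2.715 ] T [-0.7007  0.6161 -0.0537] gap 0.15 xyaw 59.2 q6 28.0
```

View pics/b2.png

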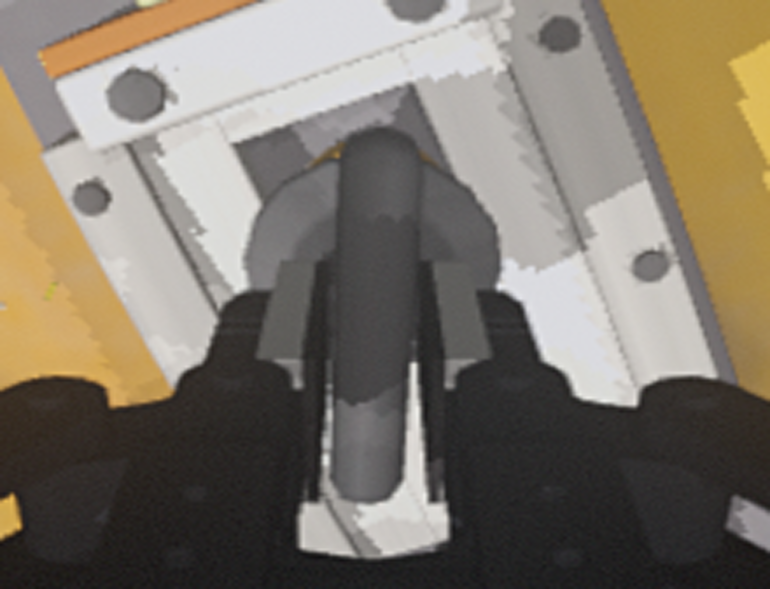

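The bar follows with no lag and the gap stalls at 0.146 instead of 0.14. The tips may be pinching the neck, which would hold the bolt up. I'll open a little, raise 3 mm and check.

```bash

python3 -m inch '[[0.64,[0,0,0],[0,0,0]],[0.64,[0,0,-0.03],[0,0,0]],[0.64,[0,0,-0.03],[0,0,0]]]' 20 >/dev/null; python3 bar.py b3
```

```text
BARTOP 682 [0.0895 0.09   0.0904] rel tcp 0.009959885021594408
t 13.75 [0.4941 0.0867 0.08  ] F [-0.2753  0.0146 -0.3188] T [ 0.0086 -0.035  -0.0206] gap 0.179 xyaw 59.2 q6 27.9
```

View pics/b3.png

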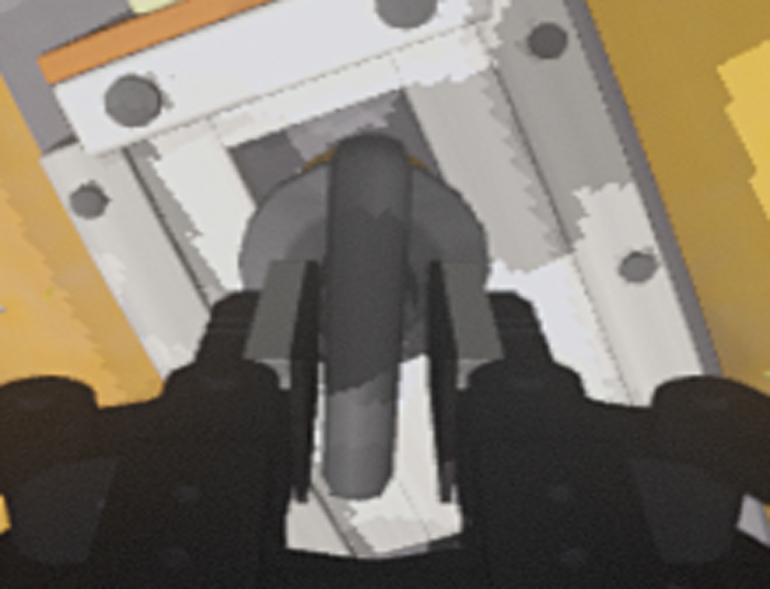

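Forces went to zero and there's no drop yet after 45°. Re-centre (about 1.6 mm, 1.9 mm in tool axes), keep the grip slightly looser, and carry on.

```bash

python3 -m inch '[[0.68,[-0.016,-0.019,0.01],[0,0,0]],[0.70,[-0.016,-0.019,0.02],[0,0,0]],[0.70,[-0.016,-0.019,0.02],[0,0,0]]]' 20 >/dev/null; python3 bar.py
python3 -m inch '[[0.7,[0,0,0],[0,0,-0.018]],[0.7,[0,0,0],[0,0,-0.028]],[0.7,[0,0,0],[0,0,-0.028]]]' 20 >/dev/null; python3 bar.py b4
```

```text
BARTOP 603 [0.0893 0.0897 0.0901] rel tcp 0.011671776613555812
t 14.1 [0.4913 0.0861 0.078 ] F [ 1.5066 -0.7561  4.1042] T [-0.089  -0.3109 -0.0026] gap 0.151 xyaw 59.2 q6 27.8
BARTOP 636 [0.0892 0.0896 0.0901] rel tcp 0.011568346274047153
t 14.45 [0.4916 0.0856 0.0781] F [ 2.4888 -2.7175  4.2439] T [-0.505  -0.4834 -0.0331] gap 0.15 xyaw 69.3 q6 17.8
```

View pics/b4.png

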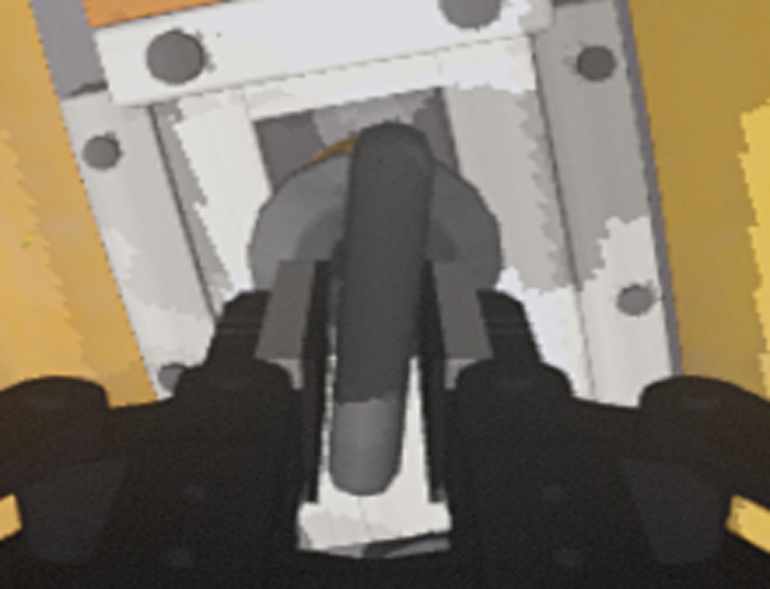

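The bar now lags the pads by about 4°, so it really is loose and can drop. Continuing.

```bash

python3 -m inch '[[0.7,[0,0,0],[0,0,-0.018]],[0.7,[0,0,0],[0,0,-0.028]],[0.7,[0,0,0],[0,0,-0.028]]]' 20 >/dev/null; python3 bar.py b5
```

```text
BARTOP 636 [0.0892 0.0897 0.0901] rel tcp 0.011691389109074274
t 14.8 [0.4918 0.0855 0.078 ] F [ 3.1731 -3.9005  5.1331] T [-0.6169 -0.6313 -0.0867] gap 0.151 xyaw 79.4 q6 7.7
```

```bash

python3 -m inch '[[0.7,[0,0,0],[0,0,-0.018]],[0.7,[0,0,0],[0,0,-0.028]],[0.7,[0,0,0],[0,0,-0.028]]]' 20 >/dev/null; python3 bar.py b6
```

```text
BARTOP 522 [0.0873 0.0877 0.0881] rel tcp 0.01064984137003061
t 15.15 [0.4916 0.0862 0.077 ] F [ 5.3723 -1.2294 -4.1948] T [-0.1954 -0.9039  0.0326] gap 0.146 xyaw 89.4 q6 -2.4
```

View pics/b6.png

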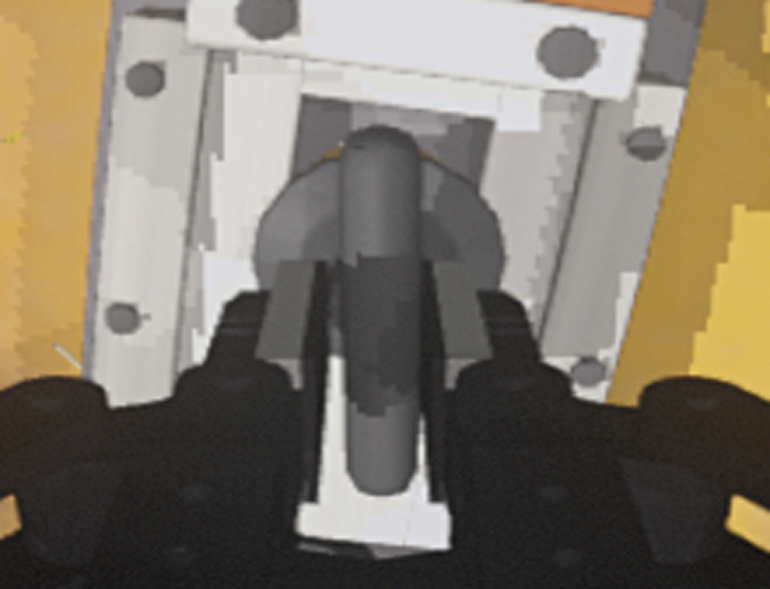

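The bar dropped 2 mm and the vertical force flipped from +5 to -4 N: the thread has dropped and the pads are holding part of the weight. I'll open to let it fall.

```bash

python3 -m inch '[[0.5,[0,0,0],[0,0,0]],[0.4,[0,0,0],[0,0,0]],[0.4,[0,0,0],[0,0,0]]]' 20 >/dev/null; python3 bar.py b7
```

```text
BARTOP 521 [0.0806 0.0826 0.0837] rel tcp 0.005755330075768589
t 15.5 [0.4878 0.0865 0.0769] F [ 0.1367 -0.7382 -0.038 ] T [-0.0503  0.0047 -0.0092] gap 0.298 xyaw 89.5 q6 -2.4
```

View pics/b7.png

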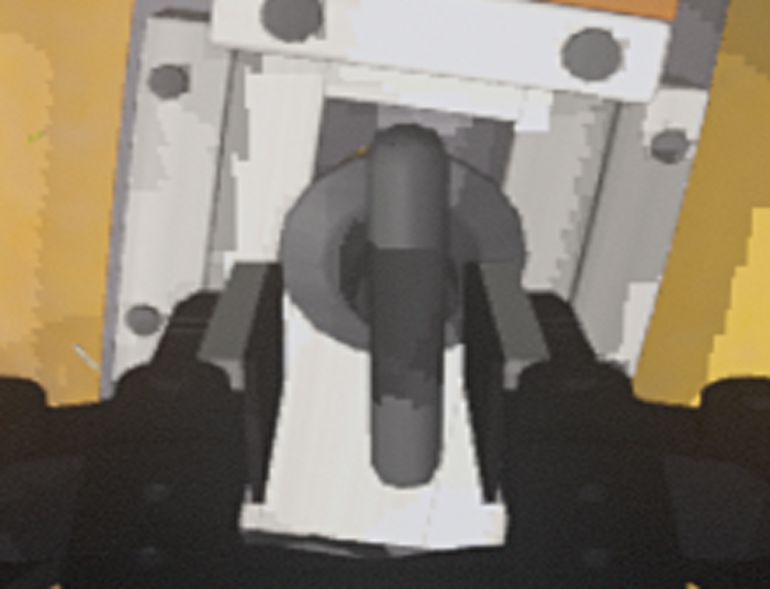

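Dropped: the bar top went from 0.090 to about 0.084. The drop occurred at a bar yaw between roughly 75° and 88°; I'll take 82°. Re-centre, lower, and grip.

```bash

python3 -m inch '[[0.4,[0,0.037,0.03],[0,0,0]],[0.4,[0,0.037,0.06],[0,0,0]],[0.7,[0,0.037,0.06],[0,0,0]],[1,[0,0.037,0.06],[0,0,0]],[1,[0,0.037,0.06],[0,0,0]],[1,[0,0.037,0.06],[0,0,0]]]' 25 >/dev/null; python3 bar.py b8
```

```text
BARTOP 597 [0.0844 0.0848 0.0853] rel tcp 0.013712245715152394
t 16.15 [0.4926 0.0862 0.0711] F [ 0.3837 -0.1323 -1.5488] T [-0.029   0.1054  0.0025] gap 0.152 xyaw 89.5 q6 -2.4
```

View pics/b8.png

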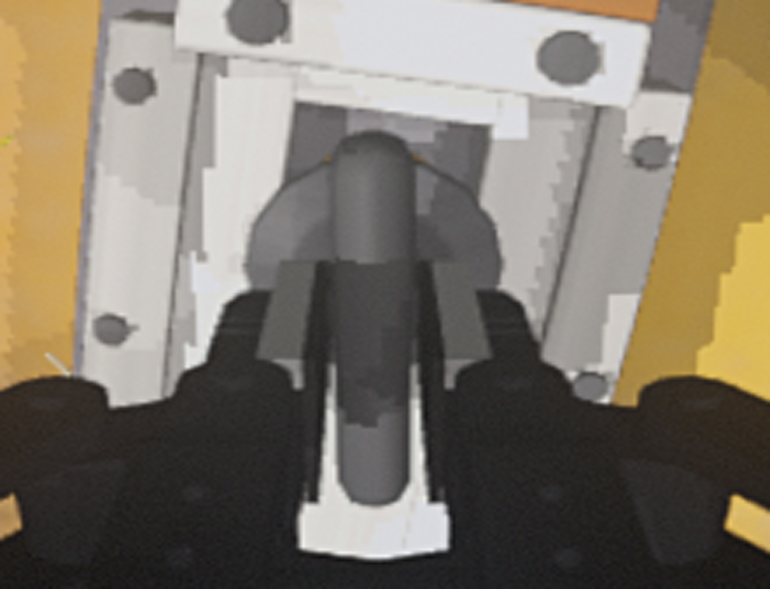

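With full closure commanded the gap is 0.152 and there's daylight beside the bar. The tips are on the neck, so I'll raise 4 mm and regrip.

```bash

python3 -m inch '[[0.6,[0,0,0],[0,0,0]],[0.6,[0,-0.005,-0.04],[0,0,0]],[0.6,[0,-0.005,-0.04],[0,0,0]],[1,[0,-0.005,-0.04],[0,0,0]],[1,[0,-0.005,-0.04],[0,0,0]],[1,[0,-0.005,-0.04],[0,0,0]]]' 25 >/dev/null; python3 bar.py b9
```

```text
BARTOP 593 [0.0842 0.0846 0.0849] rel tcp 0.008838543534739118
t 16.8 [0.4926 0.0862 0.0757] F [-1.3017  0.5109  6.4753] T [-0.0267  0.2657 -0.0562] gap 0.12 xyaw 89.5 q6 -2.4
```

View pics/b9.png

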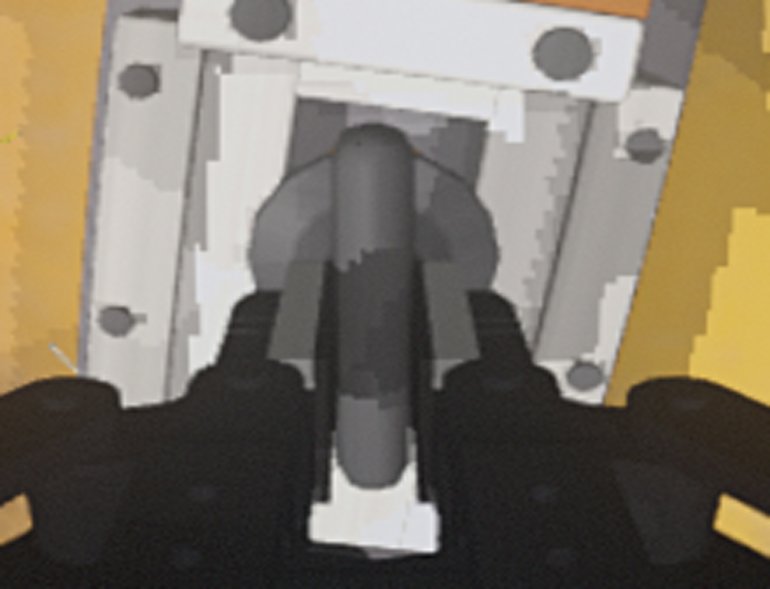

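Gap 0.12: the bar itself is now held. Turning forward with matching descent of 6 mm per turn.

```bash

python3 -m inch '[[1,[0,0,0.001],[0,0,0.02]],[1,[0,0,0.002],[0,0,0.04]],[1,[0,0,0.004],[0,0,0.06]],[1,[0,0,0.005],[0,0,0.08]],[1,[0,0,0.006],[0,0,0.1]]]' 25 >/dev/null; python3 bar.py
python3 -m inch '[[1,[0,0,0.001],[0,0,0.02]],[1,[0,0,0.002],[0,0,0.04]],[1,[0,0,0.004],[0,0,0.06]],[1,[0,0,0.005],[0,0,0.08]],[1,[0,0,0.006],[0,0,0.1]],[1,[0,0,0.007],[0,0,0.12]],[1,[0,0,0.009],[0,0,0.145]],[1,[0,0,0.009],[0,0,0.145]]]' 25 >/dev/null; python3 bar.py b10
```

```text
BARTOP 609 [0.0835 0.0839 0.0843] rel tcp 0.008797503695363418
t 17.35 [0.4922 0.0863 0.0751] F [-1.4972  0.7285  6.1683] T [0.101  0.3813 0.0483] gap 0.118 xyaw 53.2 q6 33.9
BARTOP 448 [0.0826 0.083  0.0834] rel tcp 0.008815153006884888
t 18.2 [0.4918 0.0869 0.0742] F [-1.6612  1.9953  5.9871] T [ 0.4028  0.4277 -0.101 ] gap 0.117 xyaw 1.1 q6 86.0
```

View pics/b10.png

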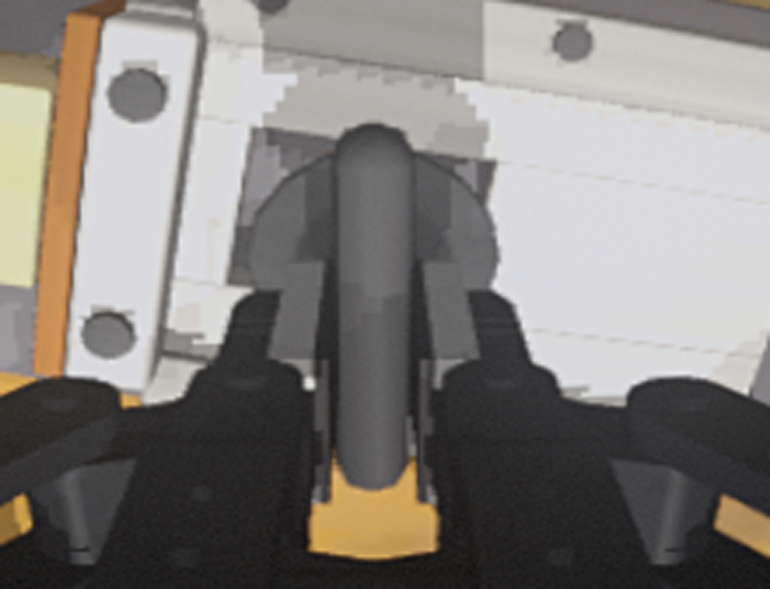

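Torque is low, and it sank 1.6 mm over 88°, as expected for a 6 mm pitch. Continuing to q6 ≈ 126°, then regrasp.

```bash

python3 -m inch '[[1,[0,0,0.001],[0,0,0.02]],[1,[0,0,0.002],[0,0,0.04]],[1,[0,0,0.004],[0,0,0.06]],[1,[0,0,0.005],[0,0,0.08]],[1,[0,0,0.007],[0,0,0.11]],[1,[0,0,0.007],[0,0,0.11]]]' 25 >/dev/null; python3 bar.py
python3 -m inch '[[0.4,[0,0,0],[0,0,0]],[0.2,[0,0,0],[0,0,0]],[0.2,[0,0,-0.3],[0,0,0]],[0.2,[0,0,-0.3],[0,0,-0.02]],[0.2,[0,0,-0.3],[0,0,-0.24]],[0.2,[0,0,-0.3],[0,0,-0.24]],[0.2,[0,0,-0.3],[0,0,-0.24]],[0.2,[0,0,-0.3],[0,0,-0.24]],[0.2,[0,0,-0.3],[0,0,-0.24]],[0.2,[0,0,-0.3],[0,0,-0.24]],[0.2,[0,0,-0.3],[0,0,-0.24]],[0.2,[0,0,-0.3],[0,0,-0.24]],[0.2,[0,0,-0.3],[0,0,-0.24]],[0.2,[0,0,-0.3],[0,0,-0.24]],[0.2,[0,0,-0.3],[0,0,-0.24]]]' 25 >/dev/null; python3 st.py
python3 -m inch '[[0.2,[0,0,0],[0,0,-0.26]],[0.2,[0,0,0],[0,0,-0.26]],[0.2,[0,0,0],[0,0,-0.26]],[0.2,[0,0,0],[0,0,-0.26]],[0.2,[0,0,0],[0,0,-0.26]],[0.2,[0,0,0],[0,0,-0.26]],[0.2,[0,0,0],[0,0,-0.26]],[0.2,[0,0,0],[0,0,-0.26]],[0.2,[0,0,0],[0,0,-0.26]],[0.2,[0,0,0],[0,0,-0.26]],[0.2,[0,0,0],[0,0,-0.26]],[0.2,[0,0,0],[0,0,-0.26]],[0.2,[0,0,0],[0,0,-0.26]]]' 25 >/dev/null; python3 bar.py b11
```

```text
BARTOP 601 [0.0819 0.0823 0.0827] rel tcp 0.00880742154713432
t 18.85 [0.492  0.0874 0.0735] F [-3.22    5.1146  6.3247] T [ 0.7717  0.3529 -0.0291] gap 0.114 xyaw -38.5 q6 125.6
20.4 [0.4928 0.0859 0.1029] [ 0.2835 -0.4938 -0.2879] [ 0.0565  0.014  -0.0126] 0.4038019994184553 xyaw 48.08599523433434 q6 39.00049017396934
BARTOP 239 [0.0821 0.0826 0.083 ] rel tcp -0.020470916807244846
t 21.7 [0.4927 0.0861 0.103 ] F [-0.6117  0.3338 -0.4746] T [-0.0174 -0.034   0.0397] gap 0.403 xyaw 141.5 q6 -54.4
```

View pics/b11.png

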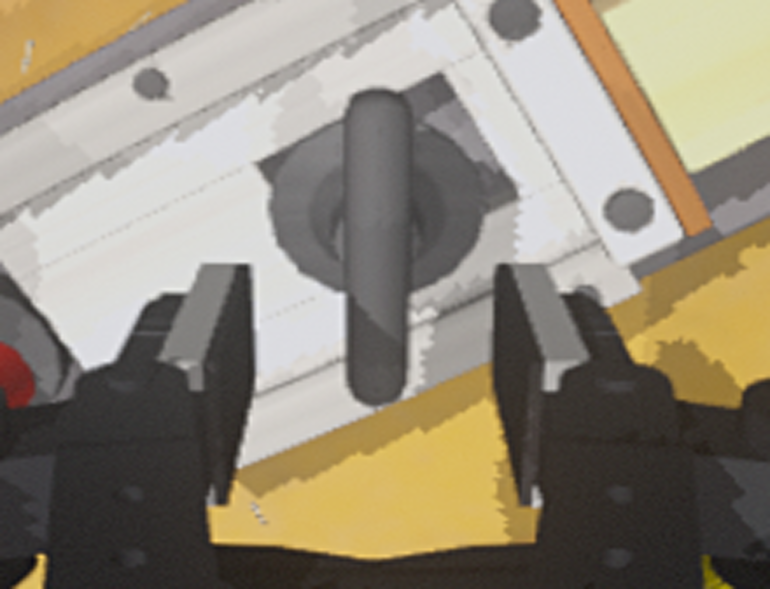

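Aligned and centred. Descend, grip, and turn 120°.

```bash

python3 -m inch '[[0.2,[0,0,0.15],[0,0,0]],[0.3,[0,0,0.295],[0,0,0]],[0.6,[0,0,0.295],[0,0,0]],[1,[0,0,0.295],[0,0,0]],[1,[0,0,0.295],[0,0,0]],[1,[0,0,0.295],[0,0,0]]]' 25 >/dev/null; python3 bar.py
python3 -m inch '[[1,[0,0,0.001],[0,0,0.02]],[1,[0,0,0.002],[0,0,0.04]],[1,[0,0,0.004],[0,0,0.06]],[1,[0,0,0.005],[0,0,0.08]],[1,[0,0,0.006],[0,0,0.1]],[1,[0,0,0.007],[0,0,0.12]],[1,[0,0,0.009],[0,0,0.14]],[1,[0,0,0.01],[0,0,0.1667]],[1,[0,0,0.01],[0,0,0.1667]]]' 25 >/dev/null; python3 bar.py
python3 -m inch '[[1,[0,0,0.001],[0,0,0.02]],[1,[0,0,0.002],[0,0,0.04]],[1,[0,0,0.004],[0,0,0.06]],[1,[0,0,0.005],[0,0,0.08]],[1,[0,0,0.006],[0,0,0.1]],[1,[0,0,0.007],[0,0,0.12]],[1,[0,0,0.009],[0,0,0.14]],[1,[0,0,0.01],[0,0,0.1667]],[1,[0,0,0.01],[0,0,0.1667]]]' 25 >/dev/null; python3 bar.py b12
```

```text
BARTOP 408 [0.0831 0.0835 0.0839] rel tcp 0.00964181678538241
t 22.35 [0.4925 0.0869 0.0738] F [ 0.8446  5.9192 -4.2669] T [0.8355 0.0408 0.0115] gap 0.116 xyaw 141.6 q6 -54.6
BARTOP 645 [0.0821 0.0825 0.0829] rel tcp 0.009556546927158016
t 23.3 [0.4926 0.0869 0.0729] F [-0.7553  5.1179 -3.6169] T [ 0.9892 -0.0189 -0.0097] gap 0.118 xyaw 81.5 q6 5.6
BARTOP 712 [0.081  0.0814 0.0819] rel tcp 0.009519435723030212
t 24.25 [0.4926 0.0869 0.0719] F [ 0.2492  4.9832 -3.5733] T [ 1.0881 -0.0301  0.0155] gap 0.116 xyaw 21.5 q6 65.6
```

View pics/b12.png

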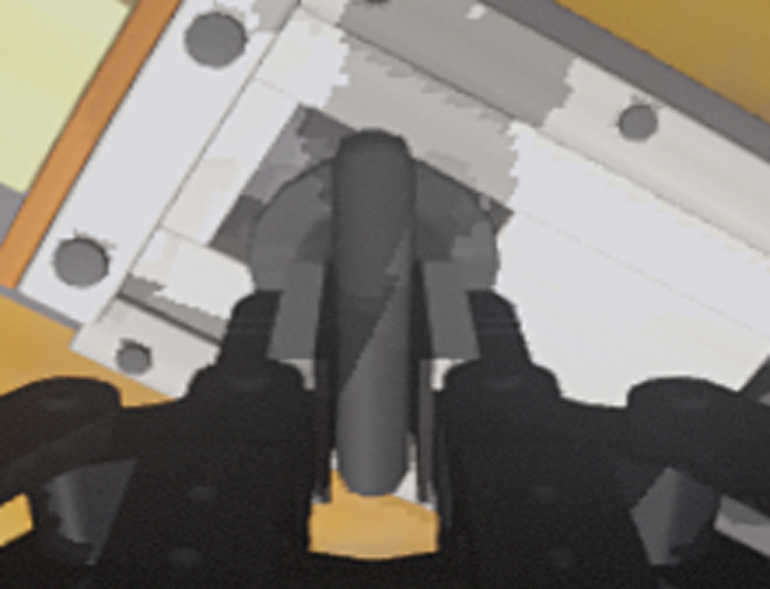

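```bash

python3 -m inch '[[0.4,[0,0,0],[0,0,0]],[0.2,[0,0,0],[0,0,0]],[0.2,[0,0,-0.3],[0,0,0]],[0.2,[0,0,-0.3],[0,0,-0.02]],[0.2,[0,0,-0.3],[0,0,-0.24]],[0.2,[0,0,-0.3],[0,0,-0.24]],[0.2,[0,0,-0.3],[0,0,-0.24]],[0.2,[0,0,-0.3],[0,0,-0.24]],[0.2,[0,0,-0.3],[0,0,-0.24]],[0.2,[0,0,-0.3],[0,0,-0.24]],[0.2,[0,0,-0.3],[0,0,-0.24]],[0.2,[0,0,-0.3],[0,0,-0.24]],[0.2,[0,0,-0.3],[0,0,-0.24]],[0.2,[0,0,-0.3],[0,0,-0.24]],[0.2,[0,0,-0.3],[0,0,-0.24]]]' 25 >/dev/null; python3 st.py
python3 -m inch '[[0.2,[0,0,0],[0,0,-0.26]],[0.2,[0,0,0],[0,0,-0.26]],[0.2,[0,0,0],[0,0,-0.26]],[0.2,[0,0,0],[0,0,-0.26]],[0.2,[0,0,0],[0,0,-0.26]],[0.2,[0,0,0],[0,0,-0.26]],[0.2,[0,0,0],[0,0,-0.26]],[0.2,[0,0,0],[0,0,-0.26]],[0.2,[0,0,0],[0,0,-0.26]],[0.2,[0,0,0],[0,0,-0.26]],[0.2,[0,0,0],[0,0,-0.26]],[0.2,[0,0,0],[0,0,-0.26]],[0.2,[0,0,0],[0,0,-0.26]]]' 25 >/dev/null; python3 bar.py b13
```

```text
25.8 [0.493  0.0857 0.102 ] [ 0.3299 -0.4934 -0.2531] [0.0276 0.0009 0.0421] 0.40015048129322245 xyaw 108.06094917669951 q6 -20.96344445962588
BARTOP 397 [0.08   0.0805 0.0809] rel tcp -0.021331169315530335
t 27.1 [0.4928 0.086  0.1018] F [1.1625 0.1537 0.1313] T [ 0.0078 -0.0146 -0.009 ] gap 0.397 xyaw -158.5 q6 -114.4
```

View pics/b13.png

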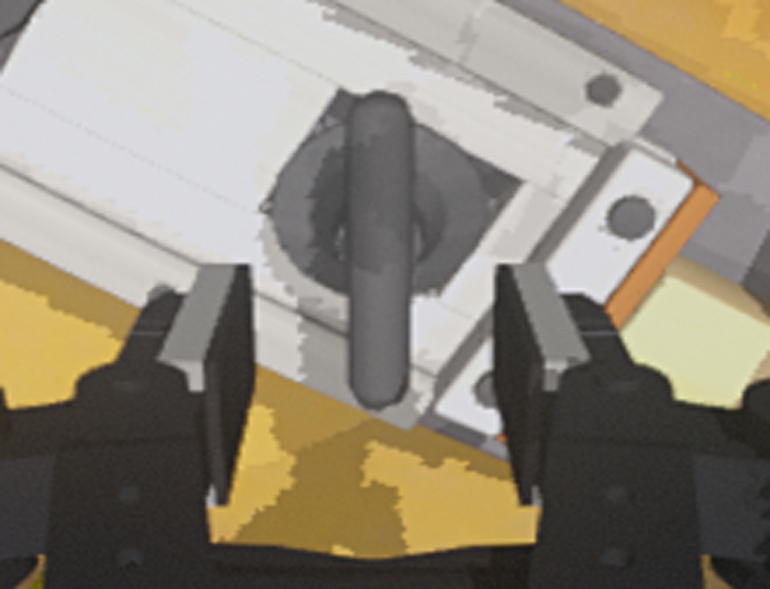

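```bash

python3 -m inch '[[0.2,[0,0,0.15],[0,0,0]],[0.3,[0,0,0.305],[0,0,0]],[0.6,[0,0,0.305],[0,0,0]],[1,[0,0,0.305],[0,0,0]],[1,[0,0,0.305],[0,0,0]],[1,[0,0,0.305],[0,0,0]]]' 25 >/dev/null; python3 bar.py
python3 -m inch '[[1,[0,0,0.001],[0,0,0.02]],[1,[0,0,0.002],[0,0,0.04]],[1,[0,0,0.004],[0,0,0.06]],[1,[0,0,0.005],[0,0,0.08]],[1,[0,0,0.006],[0,0,0.1]],[1,[0,0,0.007],[0,0,0.12]],[1,[0,0,0.009],[0,0,0.14]],[1,[0,0,0.01],[0,0,0.166]],[1,[0,0,0.01],[0,0,0.166]]]' 25 >/dev/null; python3 bar.py
python3 -m inch '[[1,[0,0,0.001],[0,0,0.02]],[1,[0,0,0.002],[0,0,0.04]],[1,[0,0,0.004],[0,0,0.06]],[1,[0,0,0.005],[0,0,0.08]],[1,[0,0,0.006],[0,0,0.1]],[1,[0,0,0.007],[0,0,0.12]],[1,[0,0,0.009],[0,0,0.14]],[1,[0,0,0.01],[0,0,0.166]],[1,[0,0,0.01],[0,0,0.166]]]' 25 >/dev/null; python3 bar.py b14
python3 - <<'E'
from h import *
p,d=snapshot("top");cv2.imwrite("pics/t9.png",p)
p,d=snapshot("wrist");cv2.imwrite("pics/w9f.png",p)
E
```

```text
BARTOP 707 [0.0808 0.0812 0.0816] rel tcp 0.010014997226647476
t 27.75 [0.4918 0.0865 0.0712] F [-1.4889  3.0482 -4.3   ] T [ 0.3753  0.2966 -0.0325] gap 0.117 xyaw -158.4 q6 -114.6
BARTOP 427 [0.0798 0.0802 0.0806] rel tcp 0.009979753596911514
t 28.7 [0.4918 0.0874 0.0702] F [-0.8973  6.5583 -3.8754] T [1.1842 0.287  0.0193] gap 0.117 xyaw 141.7 q6 -54.6
BARTOP 645 [0.0789 0.0793 0.0797] rel tcp 0.009949808548792155
t 29.65 [0.4927 0.0878 0.0694] F [-0.2861  8.9864 -4.0516] T [ 1.4841  0.12   -0.0306] gap 0.118 xyaw 81.9 q6 5.1
```

View pics/w9f.png

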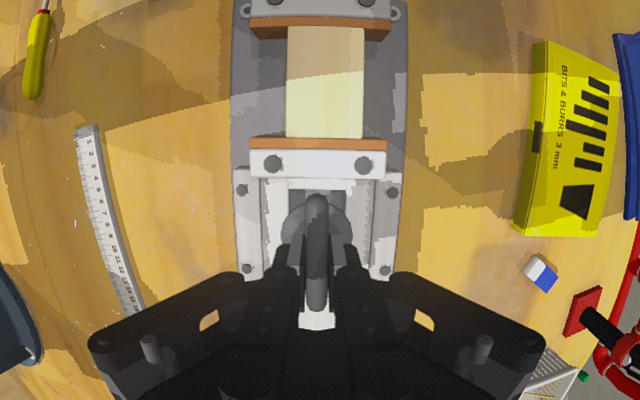

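View pics/t9.png

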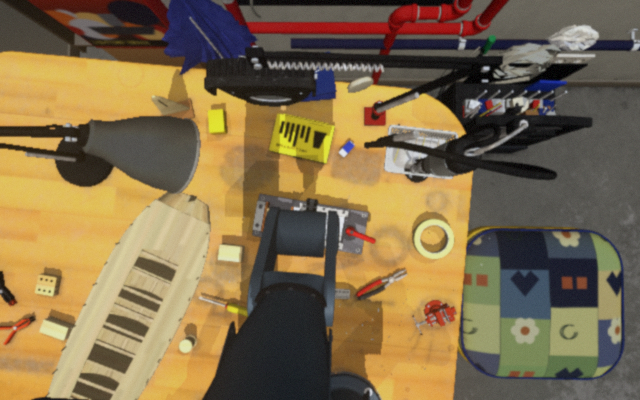

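Final angle: tool yaw 81.9°, which is 367.6° forward from the post-drop grip and about 360° from the estimated drop point. The bar top is at 0.0793, about 12 mm below the un-dropped height minus the play. Block pinched, bystanders unmoved. I'll ease off the residual side and lifting load.

```bash

python3 -m inch '[[1,[0.01,0,0.005],[0,0,0]],[1,[0.02,0,0.01],[0,0,0]],[1,[0.02,0,0.01],[0,0,0]],[1,[0.02,0,0.01],[0,0,0]]]' 30 >/dev/null; python3 bar.py b15
python3 - <<'E'
from h import *
p,d=snapshot("top");a=cv2.imread("pics/top0.png");
for n,(y0,y1,x0,x1) in dict(tape=(215,262,410,458),eraser=(138,160,336,358),spare=(240,266,214,246)).items():
    print(n,cv2.phaseCorrelate(cv2.cvtColor(a[y0:y1,x0:x1],6).astype(float),cv2.cvtColor(p[y0:y1,x0:x1],6).astype(float)))
E
```

```text
BARTOP 641 [0.078  0.0785 0.0789] rel tcp 0.00989934718428305
t 30.2 [0.4928 0.0879 0.0686] F [-3.1736  1.1993  3.4142] T [0.0853 0.4924 0.0047] gap 0.119 xyaw 82.2 q6 5.2
tape ((0.037186249388135195, 0.0027990878388166607), 0.9845930581434887)
eraser ((0.5483086363237355, 0.36506417012743597), 0.6607377747934243)
spare ((-0.47199436901246017, 0.6320725326448251), 0.9947352498301109)
```

View pics/b15.png

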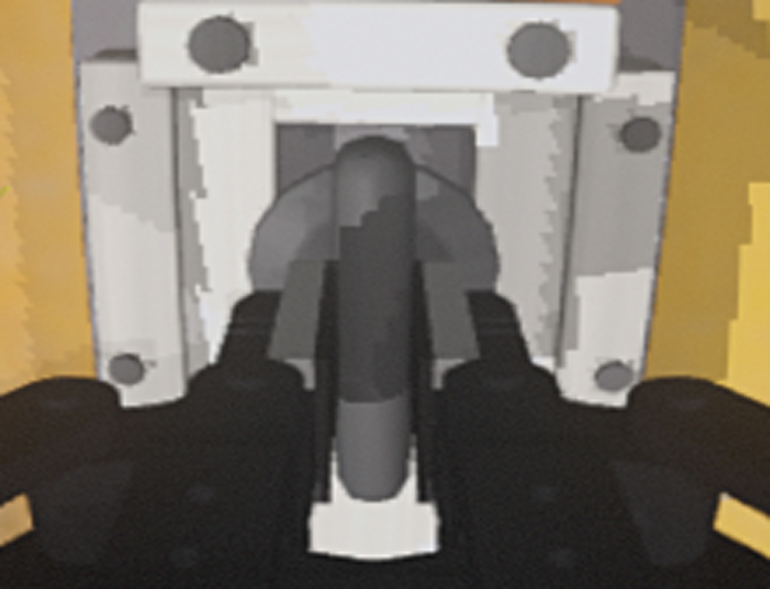

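```bash
python3 -c "
from station import sign_off
print(sign_off())"
```

```text
the job is handed in; nothing more can be done
None
```

I clamped the block, started the bolt, and handed the job in at about 30 s of the 72 s allowed, with the fingers still holding the crossbar. The sign-off gave no verdict.

- **Clamp:** I turned the red lever clockwise until it went hard. The first check put the cam at about 1.72, the low edge of the locked range. I gripped it again and pushed further, and after I let go it stayed at about 1.785. That is just above the stated 1.72–1.78, with about 0.02 of measuring error. The last wrist picture shows the block touching both jaws.
- **Thread drop:** I turned the bolt backward by its crossbar. At about 75° of turn the vertical force flipped from +5 to -4 N, and the bar then fell from 90 to about 84.5 mm. I only know the angle of the drop to within about 7°. I took the middle of that range as the start of the forward turn.
- **Forward turn:** I turned it forward in three grips, about 360° from the estimated drop. The bar top ended at 78.5 mm, another 6 mm lower. The grip is 30 N, with side and lifting forces under 4 N.
- **Slip along the way:** For part of the backward turn the fingertips were probably pinching the neck below the bar. I noticed before the drop and carried on with a looser grip. They caught the neck once more when I first gripped after the drop; I regripped on the bar before turning forward.
- **Bystanders:** The tape had not moved. The eraser and spare block read less than a pixel (under 2 mm) off. I put that down to changed shadows, and the eraser's match was poor.

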